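# Fit the holder sleeve on the stirrer spindle until it clicks

## Robot

A 6-joint arm with a two-finger parallel gripper is mounted at the origin on a cart in front of the work surface, level with it; the furniture and walls round the work are solid. World frame = base frame: x ahead of the robot, y to its left, z up, the work surface at z = 0. Lengths are in m, angles in rad, forces in N, time in s.
With the tool pointing down it reaches from about 0.375 to 0.9 m from the base axis. Payload 3.1 kg.
Tool frame: the origin (TCP) lies at the very end of the fingers, on their centre line; the grasp point (between the pads) lies 19 mm behind it; y points along the fingers, x is the direction in which the jaws open and shut, and the axes are right-handed (so a half turn about y gives the same grasp; the last joint's range is limited). The gripper opens to 87 mm and grips with 3 to 60 N. Pads are 19 mm wide; open, the fingers measure 117 mm over their backs; the gripper's body (75 mm by 190 mm) begins 51 mm behind the grasp point.
Start: joints at [1.016, 0.527, 1.433, -0, 1.181, -0.178], TCP at [0.229, 0.581, 0.223] pointing down, gripper open.
Joint ranges: [-3.08, 3.08], [-0.75, 2.2], [0.22, 2.44], [-1.43, 4.57], [0, 2.65], [-2.85, 2.85]. Speed limits (rad/s): [2.79, 2.79, 3.14, 3.14, 3.14, 3.14].

## Interface

Orientations are given as a unit quaternion [x, y, z, w].
In Python, from rig import robot gives the robot as it stands.
- The arm moves only by the shell command python3 -m creep 'ROWS' [FORCE]. ROWS is JSON, a list of rows, each a list of 3 entries, a list of its own where there are three numbers: the shift along the tool's x, y, z in mm, then the turn about the tool's y in rad, then the opening, from 0 (shut) to 1 (fully open). A call has 1 to 8 rows; each row shifts and turns the commanded pose from where the row before left it, along the tool's axes as they then stand; what a row does not reach is not made up. A row lasts 1/10 s, in which the tool goes at most 50 mm and 8.59 degrees, less where a joint would pass 70% of its speed; a pose out of reach is approached as far as the arm can. A call with a gripper value outside its range is refused whole. The fingers move at their own pace and stop on an object; FORCE is the grip in N (left out, the last holds). Time passes only in rows, so rows that do not move let the fingers close. It gives the time, the measured TCP pose, the force and the opening at its end, in the units of the state.
- robot.get_obs(): the state, without advancing time (a new reading comes with each control period).
- robot.camera(name): name is "scene" or "top" or "wrist"; returns a dict with "pixels" (480x640x3 uint8, red, green, blue), "fx", "fy", "cx", "cy" (pixels), "position" and "rotation" of the camera in the world. Camera axes: x right, y up, looking along -z (the intrinsics and any distortion apply to the point x, -y, -z); pixel columns grow to the right and rows downward; lengths in m; the calibration is good to about 2 mm. A picture is of the moment at which its call begins. There is no depth.
- robot.hand_in(): hands the job in, once; it reports no verdict.
The state is a dict: "time": time; "q": joint angles; "joint_velocities": joint speeds; "joint_torque": joint torques, N m; "position": TCP position; "tool_rot": TCP orientation; "ft_force": force on the tool from outside, world axes, zero at the start; "moment": the same for the moment, N m; "grip_width": finger opening in m.
Only numpy, scipy, OpenCV 4.12 (cv2) and the standard library are available. Lean on these libraries where they do the work, as an engineer would, in place of code of your own. Each camera call takes 0.05 s, during which the arm holds its last target.

## Task

Get the little stirrer drive ready: take the tall protective cap off its upright spindle and put it in the basket. Then pick up the square sleeve that lies on the desk, park it on the sloping rest against its ledge and let go, so that you can take it again by its upper end, and slide it down over the spindle past the two sprung balls until it sits on the shoulder and the balls click out above it. Let go, and leave the other things on the desk where they are.

Things in the scene. Friction and masses are not known exactly. Their poses are not given: they have to be found in the camera images.
- drive: Stirrer drive, fixed: grey housing 90 x 90 mm with an upright steel spindle in the middle. Origin on the desk under the spindle axis, z up along it. Housing top at z 45 mm; on it a round shoulder, diameter 48 mm, top at z 51 mm, where the cap stands at first and the sleeve must sit at last. Spindle diameter 16 mm, tip at z 155.5 mm.
- spindle_tip (a point): Tip of the spindle, on its axis, z up. The last 12 mm taper to 8 mm diameter. 17 mm below the tip two sprung steel balls stick 3.5 mm out of the spindle, on the drive's +y and -y sides. Pushing the sleeve over them takes about 10 N, more than its weight; the bore keeps them pressed in, and they come out again over its upper edge during the last 10 mm above its seat.
- spindle_seat (a point): Point on the spindle axis, 91 mm above the desk, where the centre of the fully seated sleeve comes to be (sleeve from 51 to 131 mm above the desk; the spindle tip then stands 24.5 mm out of it). z up.
- ball_left (a joint): How far the sprung ball on the drive's +y side is pressed in: 0 = out, up to 0.006 m.
- ball_right (a joint): How far the sprung ball on the drive's -y side is pressed in: 0 = out, up to 0.006 m.
- cap_centre (a point): Centre of the grey plastic protective cap: a round tube 34 mm in diameter and 112 mm tall, closed at the top, wall 4 mm, 60 g; it stands loosely over the spindle on the shoulder, its foot 56 mm below this point and its top 56 mm above. z up. It must be lifted 105 mm or more to clear the spindle.
- sleeve_centre (a point): Centre of the sleeve: a plain aluminium bar of square section 36 x 36 mm, 80 mm long, with a round bore of 19 mm right through it along its length (black lining), about 0.2 kg, both ends alike. Its x axis runs along its length (the bore). At first it lies flat on the desk, centre 18 mm up.
- rest: Sloping rest, fixed: a metal base 105 x 60 x 10 mm carrying a ramp 26 mm wide (narrower than the sleeve) inclined at 45 degrees. Origin on the desk, z up; uphill is to its own -x (upper end towards the robot's right), downhill to its +x, where a ledge square to the ramp, 14 mm proud of it, stops the sleeve's lower end.
- rest_seat (a point): Point 75 mm above the rest's origin: where the sleeve's centre is when the sleeve lies on the ramp along it, with its lower end on the ledge. Axes as the rest's, not inclined: the parked sleeve's length runs along (-0.707, 0, 0.707) uphill, the ramp's face looks along (0.707, 0, 0.707).
- basket: Open plastic basket, 120 x 158 mm outside, 75 mm high, fixed; origin at the centre of its underside. Inside 94 mm along its x, 132 mm along its y, inner floor 20 mm above the desk.
- timer: Small white bench timer, 41 x 66 x 67 mm, bystander; origin under its centre.
- waste_beaker: White plastic beaker, 66 mm wide, 73 mm high, bystander; origin under its centre.
- carton: Small carton, 58 x 54 x 84 mm, bystander; origin under its centre.
- marker_pen: Black marker pen lying on the desk, 132 mm long, bystander; origin under its centre.
Things that resemble listed ones, but are neither listed nor needed, are in the scene too. There is more than one size of the part that bears cap_centre; the job needs the middle-sized.

How it is judged:
On the way, in this order (a step that is already met when the one before it is completed fails the run):
1. the cap is in the basket and let go (x of cap_centre in the frame of basket between -0.06 and 0.06 m and y of cap_centre in the frame of basket between -0.08 and 0.08 m and z of cap_centre in the frame of basket below 0.1 m and contact force between cap and the fingers below 0.1 N), for 0.1 s.
2. the sleeve is parked on the sloping rest, inclined, and let go (distance between sleeve_centre and rest_seat below 0.02 m and angle between the x axis of sleeve_centre and the z axis of rest_seat, either way round between 0.62 and 0.95 rad and contact force between sleeve and the fingers below 0.1 N), for 0.1 s.
3. the sleeve is on the spindle and presses a ball in (horizontal distance between sleeve_centre and spindle_seat below 0.006 m and angle between the x axis of sleeve_centre and the z axis of spindle_seat, either way round below 0.1 rad and value of joint any of ball_left, ball_right above 0.0012 m), for 0.02 s.
At the end, for the whole second after the job is handed in: The sleeve stands upright on the shoulder round the spindle (centre within 2 mm in height and 4 mm sideways of its seat, axis within 0.06 rad), both balls are out above it (pressed in under 0.8 mm), and the cap is in the basket (centre over it, under 100 mm above its underside) (z of sleeve_centre in the frame of spindle_seat between -0.003 and 0.002 m and horizontal distance between sleeve_centre and spindle_seat below 0.004 m and angle between the x axis of sleeve_centre and the z axis of spindle_seat, either way round below 0.06 rad and value of joint each of ball_left, ball_right below 0.0008 m and x of cap_centre in the frame of basket between -0.06 and 0.06 m and y of cap_centre in the frame of basket between -0.08 and 0.08 m and z of cap_centre in the frame of basket below 0.1 m); the robot touches nothing.
It fails at once if a bystander (timer, beaker, carton or marker pen) is shoved more than 3 cm (distance of any of timer, waste_beaker, carton, marker_pen from where it was at the start of the episode above 0.03 m).
It also fails if it takes over 59 s, if anything falls off the work surface, if the arm or the gripper's body presses on something with over 40 N, if the wrist force passes 120 N, or if a joint passes its speed limit or range.

## Working session

There is one attempt and no reset: what is moved stays moved. The work goes in short steps, Python scripts to look and compute and a shell command to move; the robot and the scene stay as the last step left them, time stands still between calls to the robot, and variables do not carry over. Pictures are saved under pics/ and viewed, and the job is handed in when it is done.

```bash
ls; mkdir -p pics
python3 - <<'E'
from rig import robot
import cv2,numpy as np
print(robot.get_obs())
for n in ["scene","top","wrist"]:
    c=robot.camera(n); cv2.imwrite(f"pics/{n}0.png",c["pixels"][:,:,::-1])
    print(n,{k:(np.round(v,4).tolist()) for k,v in c.items() if k!="pixels"})
E
```

```text
pics
{'time': 0.0, 'q': array([ 1.01652113e+00,  5.28489305e-01,  1.43391048e+00, -3.34346538e-05,
        1.18140449e+00, -1.78494575e-01]), 'joint_velocities': array([ 0.00131943,  0.00032585,  0.0009166 ,  0.0001026 , -0.00131362,
        0.00115191]), 'joint_torque': array([-1.07306008e-03, -4.40047145e+01, -1.76589471e+01,  6.32453710e-02,
        5.82765753e-02, -1.64640619e-04]), 'position': array([0.22895488, 0.58075438, 0.22155483]), 'tool_rot': array([ 0.58491885,  0.39710051, -0.39852018, -0.58426261]), 'ft_force': array([-0.00573081, -0.13430434,  0.11273768]), 'moment': array([ 0.00740605, -0.00221546,  0.03657942]), 'grip_width': 0.08682528642988896}
scene {'fx': 597.0135, 'fy': 597.0135, 'cx': 327.8679, 'cy': 234.0949, 'position': [-0.1212, -0.6556, 0.6117], 'rotation': [0.5089, -0.1596, -0.2563, 0.8062]}
top {'fx': 507.1081, 'fy': 507.1081, 'cx': 310.8157, 'cy': 241.7069, 'position': [0.3453, 0.2075, 1.1178], 'rotation': [0.0542, -0.0466, -0.6972, 0.7133]}
wrist {'fx': 331.9646, 'fy': 331.9646, 'cx': 317.1966, 'cy': 238.6837, 'position': [0.1504, 0.6121, 0.3838], 'rotation': [-0.1264, -0.0856, 0.5561, 0.817]}
```

View pics/scene0.png

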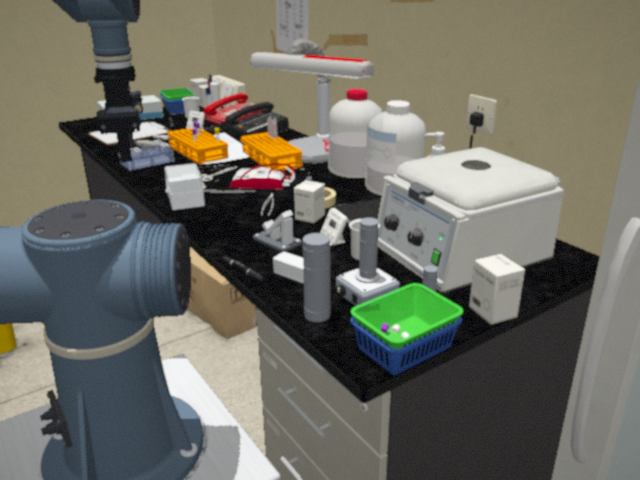

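View pics/top0.png

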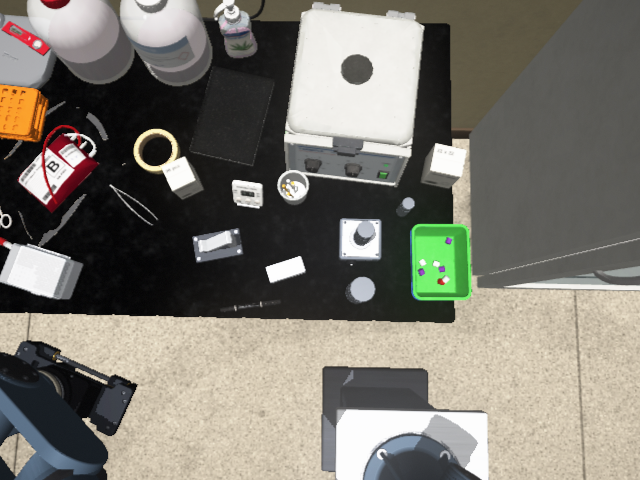

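View pics/wrist0.png

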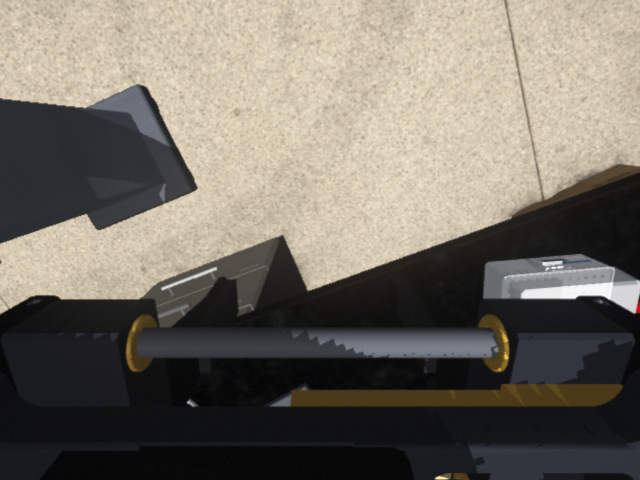

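Scene: the drive with its cap stands near (360,240) in the top view. A taller decoy is at (361,290), a small one at (405,207), the sleeve at (286,270), the rest at (218,245) and the basket at (440,262). I'll zoom in for measurement.

```bash
cat > h.py <<'E'
from rig import robot
import cv2,numpy as np
from scipy.spatial.transform import Rotation as R
def cam(n):
    c=robot.camera(n); c['R']=R.from_quat(c['rotation']).as_matrix() if np.size(c['rotation'])==4 else np.array(c['rotation']); return c
def ray(c,u,v):
    d=np.array([(u-c['cx'])/c['fx'],-(v-c['cy'])/c['fy'],-1.]); d=c['R']@d
    return np.array(c['position']),d/np.linalg.norm(d)
def onz(c,u,v,z):
    o,d=ray(c,u,v); return o+d*(z-o[2])/d[2]
def proj(c,p):
    q=c['R'].T@(np.array(p)-c['position']); return c['cx']+c['fx']*q[0]/-q[2], c['cy']-c['fy']*q[1]/-q[2]
def tri(*cuv):
    A=np.zeros((3,3));b=np.zeros(3)
    for c,u,v in cuv:
        o,d=ray(c,u,v);P=np.eye(3)-np.outer(d,d);A+=P;b+=P@o
    p=np.linalg.solve(A,b)
    res=[np.linalg.norm(np.cross(p-ray(c,u,v)[0],ray(c,u,v)[1])) for c,u,v in cuv]
    return p,np.round(res,4)
def crop(c,x0,y0,x1,y1,s,name):
    im=cv2.resize(c['pixels'][y0:y1,x0:x1,::-1],None,fx=s,fy=s,interpolation=cv2.INTER_CUBIC); cv2.imwrite('pics/'+name,im)
E
python3 - <<'E'
from h import *
import pickle
t=cam('top');s=cam('scene')
pickle.dump((t,s),open('c0.pkl','wb'))
crop(t,180,160,480,330,2.6,'t1.png')
crop(s,240,190,480,380,3.2,'s1.png')
print(robot.get_obs()['time'])
E
```

```text
0.25
```

View pics/t1.png

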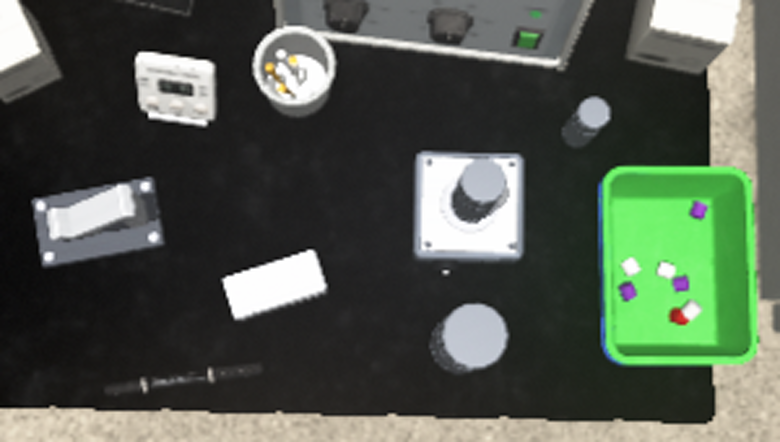

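View pics/s1.png

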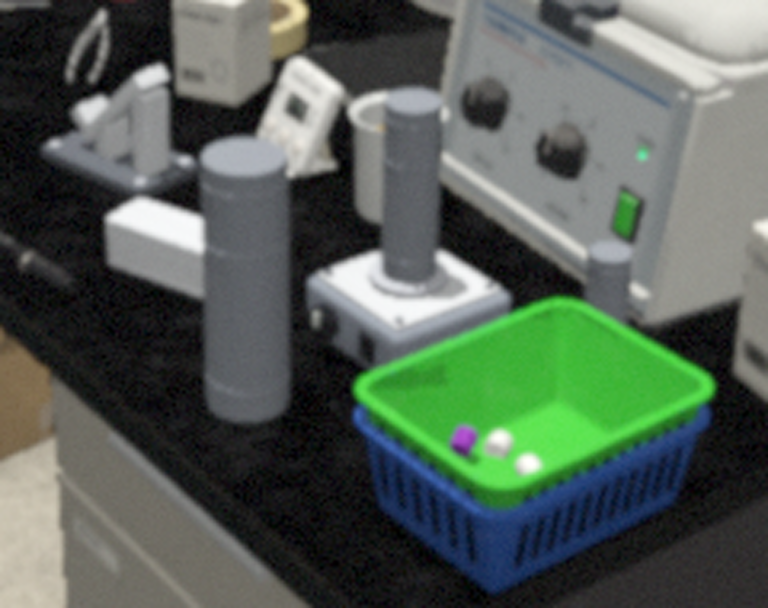

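Run:
```python
from h import *
import pickle
t,s=pickle.load(open('c0.pkl','rb'))
def rect(c,x0,y0,x1,y1,lo,hi=None,kind='bright'):
    im=c['pixels'][y0:y1,x0:x1].astype(int)
    if kind=='bright': m=im.min(2)>lo
    elif kind=='green': m=(im[:,:,1]>im[:,:,0]+60)&(im[:,:,1]>im[:,:,2]+60)
    m=m.astype(np.uint8)
    cs,_=cv2.findContours(m,cv2.RETR_EXTERNAL,cv2.CHAIN_APPROX_NONE)
    k=max(cs,key=cv2.contourArea)
    r=cv2.minAreaRect(k); b=cv2.boxPoints(r)+[x0,y0]
    return (r[0][0]+x0,r[0][1]+y0),r[1],b
np.set_printoptions(precision=4,suppress=True)
def rep(name,r,z):
    ctr,sz,b=r
    P=np.array([onz(t,u,v,z)[:2] for u,v in b]); print(name,'pix',np.round(ctr,1),np.round(b,1).tolist(),'ctr',P.mean(0),'edges',np.linalg.norm(P[1]-P[0]),np.linalg.norm(P[2]-P[1]),'dirs',P[1]-P[0],P[2]-P[1])
rep('sleeve',rect(t,255,250,315,288,150),.036)
rep('drive',rect(t,330,210,390,268,110),.045)
rep('basket',rect(t,400,215,480,310,0,kind='green'),.075)
rep('restwhite',rect(t,190,220,250,270,140),.09)
rep('restbase',rect(t,185,220,250,270,55),.010)
# cap: two views
cu=lambda x,y:(180+x/2.6,160+y/2.6)
su=lambda x,y:(240+x/3.2,190+y/3.2)
print('cap top',tri((t,*cu(483,181)),(s,*su(413,101))))
print('tall top',tri((t,*cu(475,337)),(s,*su(244,156))))
print('small top',tri((t,*cu(594,113)),(s,*su(609,253))))
print('basket rim R',tri((t,*cu(612,172)),(s,*su(560,302))))
```

```text
sleeve pix [285.2 269.1] [[264.7, 266.6], [300.6, 255.2], [305.8, 271.5], [269.9, 282.9]] ctr [0.4402 0.2744] edges 0.08050380227294364 0.03691881374834507 dirs [ 0.0263 -0.0761] [-0.0349 -0.012 ]
drive pix [360.  238.5] [[340.0, 218.0], [380.0, 218.0], [380.0, 259.0], [340.0, 259.0]] ctr [0.5087 0.1161] edges 0.08591966988220266 0.08859700104854153 dirs [ 0.0019 -0.0859] [-0.0886 -0.0004]
basket pix [441.5 262. ] [[412.0, 224.0], [471.0, 224.0], [471.0, 300.0], [412.0, 300.0]] ctr [ 0.4594 -0.0496] edges 0.1226109318205402 0.15740938793882392 dirs [ 0.0027 -0.1226] [-0.1574  0.0033]
restwhite pix [213.1 241.4] [[193.4, 237.1], [229.7, 230.1], [232.7, 245.7], [196.5, 252.7]] ctr [0.4889 0.4209] edges 0.07561262659048067 0.03308477928165658 dirs [ 0.0162 -0.0738] [-0.0322 -0.0077]
restbase pix [217.3 244.9] [[191.1, 236.1], [238.5, 227.4], [243.4, 253.6], [196.0, 262.4]] ctr [0.4926 0.4279] edges 0.10650821098140469 0.05993649010046793 dirs [ 0.022  -0.1042] [-0.0584 -0.0133]
cap top (array([0.5092, 0.1144, 0.1622]), array([0.0014, 0.0014]))
tall top (array([0.3954, 0.1188, 0.158 ]), array([0.0017, 0.0017]))
small top (array([0.579, 0.019, 0.084]), array([0.0008, 0.0008]))
basket rim R (array([0.5313, 0.0045, 0.0754]), array([0.0012, 0.0012]))
```

Run:
```python
from h import *
import pickle
t,s=pickle.load(open('c0.pkl','rb'))
a=cv2.resize(t['pixels'][220:275,180:255,::-1],None,fx=8,fy=8,interpolation=cv2.INTER_CUBIC)
b=cv2.resize(s['pixels'][200:255,245:320,::-1],None,fx=8,fy=8,interpolation=cv2.INTER_CUBIC)
cv2.imwrite('pics/r1.png',np.hstack([a,])) ;cv2.imwrite('pics/r2.png',b)
```

```text
(no output)
```

View pics/r1.png

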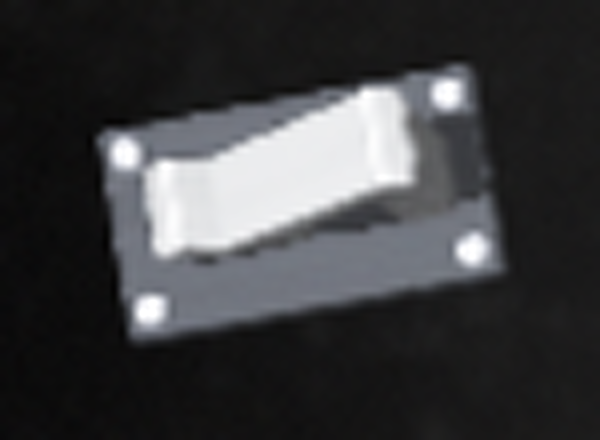

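View pics/r2.png

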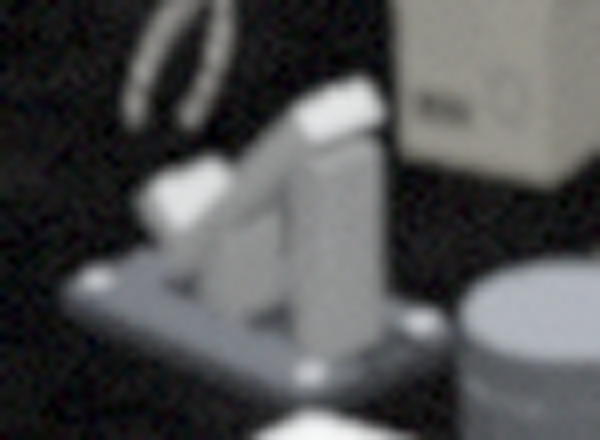

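Run:
```python
from h import *
import pickle
np.set_printoptions(precision=4,suppress=True)
t,s=pickle.load(open('c0.pkl','rb'))
T=lambda x,y:(180+x/8,220+y/8); S=lambda x,y:(245+x/8,200+y/8)
p,r=tri((t,*T(371,137)),(s,*S(335,90)));print('peak',p,r)
# bolts on base z=.01+
B=np.array([onz(t,*T(*q),.012) for q in [(125,153),(448,93),(151,309),(473,249)]]);print('bolts',B.mean(0))
for nm,a,b in [('ctr bolts',(125,153),(98,280)),('b3',(473,249),(425,320)),('b4',(151,309),(308,372))]: pass
print('boltL',tri((t,*T(125,153)),(s,*S(98,280))))
print('boltR',tri((t,*T(448,93)),(s,*S(425,322))))
print('boltN',tri((t,*T(473,249)),(s,*S(308,372))))
x=np.array([-.2066,.978,0]);
o=np.array([.4926,.4279,0])
for q in [p]: d=q-o;print('in rest frame',d@x, d@np.array([-.978,-.2066,0]),d[2])
# predicted ledge tip & ramp pts
for nm,a in [('ledge tip',(.0255,.0439)),('ledge root',(.0156,.034)),('under ctr',(-.0127,.0623))]:
    for w in (-.013,.013):
        q=o+a[0]*x+w*np.array([-.978,-.2066,0])+[0,0,a[1]]
        u=proj(t,q);v=proj(s,q);print(nm,w,(u[0]-180)*8,(u[1]-220)*8,(v[0]-245)*8,(v[1]-200)*8)
```

```text
peak [0.501  0.3934 0.0869] [0.0025 0.0025]
bolts [0.4918 0.4271 0.012 ]
boltL (array([ 0.4927,  0.4868, -0.0041]), array([0.0152, 0.0152]))
boltR (array([0.5245, 0.3866, 0.0113]), array([0.002, 0.002]))
boltN (array([0.4808, 0.3779, 0.0118]), array([0.0015, 0.0015]))
in rest frame -0.035507368965119114 -0.0010306187613955396 0.0869420690136725
ledge tip -0.013 172.3745687105377 151.70378571040806 216.42282305201616 158.47547155852135
ledge tip 0.013 187.26166376401488 246.21836359887584 149.1446457762563 185.83909096482193
ledge root -0.013 216.58836556414053 150.41439372710806 240.93108618045153 199.05361772330207
ledge root 0.013 231.48840982582237 244.06358215296518 173.8703391170011 226.96206471027403
under ctr -0.013 299.6495970501144 114.94049121790522 304.33017096747335 136.53755914479802
under ctr 0.013 315.22041348853236 210.88374740758763 236.5978680929952 164.26280383957396
```

```bash
cat >> h.py <<'E'
np.set_printoptions(precision=4,suppress=True)
def plan(target=None,jaw=None,off=(0,0,0)):
    o=robot.get_obs(); M=R.from_quat(o['tool_rot']).as_matrix()
    print('t',round(o['time'],2),'pos',o['position'],'x',M[:,0],'y',M[:,1],'z',M[:,2],'grip',round(o['grip_width'],4),'F',o['ft_force'],'q6',o['q'][5])
    th=0
    if jaw is not None:
        j=np.array([jaw[0],jaw[1],0.]);j/=np.linalg.norm(j)
        if j@M[:,0]<0:j=-j
        # turn about tool y: x' = cos*x - sin*z
        th=np.arctan2(-(j@M[:,2]),j@M[:,0]); print('turn',round(th,4),'(or +-pi)')
    if target is not None:
        d=np.array(target)-o['position']
        print('d mm tool now',M.T@d*1000,' after turn',R.from_rotvec([0,th,0]).as_matrix().T@M.T@d*1000)
E
python3 - <<'E'
from h import *
import pickle
t,s=pickle.load(open('c0.pkl','rb'))
S=lambda x,y:(240+x/3.2,190+y/3.2)
print('sleeve corners',tri((t,264.7,266.6),(s,*S(136,198))),tri((t,269.9,282.9),(s,*S(106,215))))
print('drop',onz(t,431.9,245.4,.02)); print('centrifuge foot',onz(t,340,180,0),onz(t,400,185,0),onz(t,292,175,0))
plan([.509,.1155,.22],(0,1))
E
```

```text
sleeve corners (array([0.4448, 0.3187, 0.034 ]), array([0.0002, 0.0002])) (array([0.4117, 0.3051, 0.0371]), array([0.0022, 0.0022]))
drop [ 0.5005 -0.0428  0.02  ]
centrifuge foot [0.6483 0.1588 0.    ] [0.6395 0.0231 0.    ] [0.6576 0.2679 0.    ]
t 0.25 pos [0.2292 0.5811 0.2221] x [ 0.367   0.9302 -0.0011] y [-0.0006 -0.0009 -1.    ] z [-0.9302  0.367   0.0002] grip 0.087 F [ 1.6933  0.3387 -0.957 ] q6 -0.17851510059903783
turn -0.3758 (or +-pi)
d mm tool now [-330.388     2.3291 -431.1639]  after turn [-465.5816    2.3291 -279.8076]
```

```bash
python3 -m creep '[[[0,0,0],-0.125,1],[[0,0,0],-0.125,1],[[0,0,0],-0.126,1],[[-33,0,-20],0,1],[[-33,0,-20],0,1],[[-33,0,-20],0,1],[[-33,0,-20],0,1],[[-33,0,-20],0,1]]' 20; python3 -m creep '[[[-33,0,-20],0,1],[[-33,0,-20],0,1],[[-33,0,-20],0,1],[[-33,0,-20],0,1],[[-33,0,-20],0,1],[[-33,0,-20],0,1],[[-33,0,-20],0,1],[[0,0,0],0,1]]'
python3 - <<'E'
from h import *
plan([.509,.1155,.122],(0,1))
E
```

```text
time: 1.05
position: [0.3299, 0.4151, 0.2226]
tool_rot: [0.5, 0.5, -0.5, -0.5]
ft_force: [0.7, -0.1, -0.3]
grip_width: 0.0866
time: 1.85
position: [0.4726, 0.182, 0.2228]
tool_rot: [0.502, 0.499, -0.498, -0.5]
ft_force: [-0.0, -0.1, -0.5]
grip_width: 0.0873
t 1.85 pos [0.4726 0.182  0.2228] x [ 0.005  1.    -0.001] y [ 0.003  -0.0011 -1.    ] z [-1.     0.005 -0.003] grip 0.0873 F [-0.0071 -0.1314 -0.4862] q6 -1.417417147832842
turn -0.005 (or +-pi)
d mm tool now [-66.2147 100.984  -36.4069]  after turn [-66.3951 100.984  -36.0769]
```

```bash
python3 -m creep '[[[-33,0,-18],0,1],[[-33,0,-18],0,1],[[0,0,0],0,1]]'
python3 - <<'E'
from h import *
plan([.509,.1155,.122],(0,1))
w=cam('wrist');crop(w,0,0,640,480,1.2,'w2.png');t=cam('top');crop(t,300,180,450,300,5,'t2.png')
print(proj(w,[.509,.1155,.163]),w['position'])
E
```

```text
time: 2.15
position: [0.508, 0.1168, 0.2228]
tool_rot: [0.502, 0.5, -0.499, -0.5]
ft_force: [0.3, 0.9, 0.4]
grip_width: 0.0871
t 2.15 pos [0.508  0.1168 0.2228] x [ 0.0035  1.     -0.0011] y [ 0.0028 -0.0011 -1.    ] z [-1.      0.0035 -0.0028] grip 0.0871 F [0.3221 0.932  0.4355] q6 -1.554566916635905
turn -0.0035 (or +-pi)
d mm tool now [ -1.2236 100.756   -0.7533]  after turn [ -1.2262 100.756   -0.749 ]
(np.float64(314.62240670920545), np.float64(258.6966799703666)) [0.4229 0.1175 0.3847]
```

View pics/w2.png

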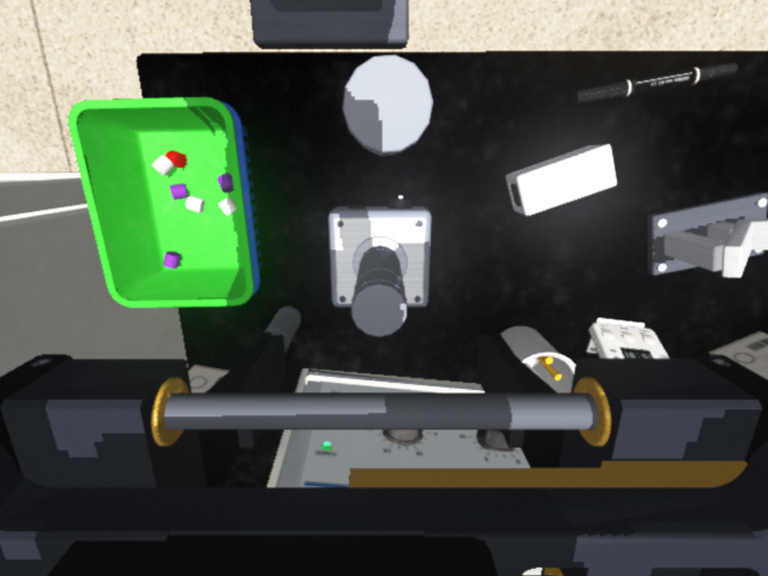

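View pics/t2.png

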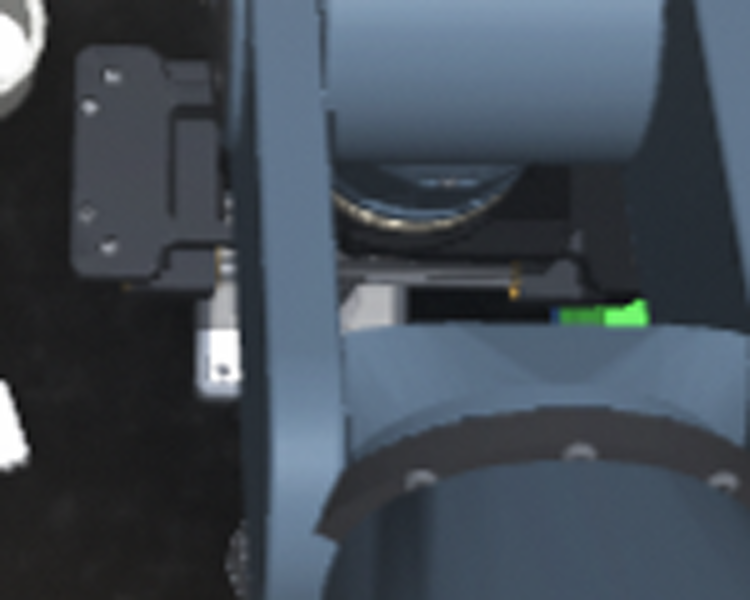

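The wrist view puts the cap top at (315,258), where I predicted it. Descending now.

```bash
python3 -m creep '[[[-1,30,-1],0,1],[[0,30,0],0,1],[[0,30,0],0,1],[[0,11,0],0,1],[[0,0,0],0,0],[[0,0,0],0,0],[[0,0,0],0,0],[[0,0,0],0,0]]' 20; python3 -m creep '[[[0,0,0],0,0],[[0,0,0],0,0],[[0,0,0],0,0]]'
```

```text
time: 3.05
position: [0.5073, 0.1186, 0.1229]
tool_rot: [0.501, 0.501, -0.499, -0.499]
ft_force: [0.3, 0.3, 0.7]
grip_width: 0.0629
time: 3.35
position: [0.5066, 0.1184, 0.1218]
tool_rot: [0.5, 0.5, -0.5, -0.5]
ft_force: [-0.8, -1.1, -0.3]
grip_width: 0.0389
```

```bash
python3 -m creep '[[[0,0,0],0,0],[[0,0,0],0,0],[[0,0,0],0,0]]'; python3 -m creep '[[[0,-20,0],0,0],[[0,-30,0],0,0],[[0,-30,0],0,0],[[0,-30,0],0,0],[[0,-15,0],0,0],[[0,0,0],0,0]]'
python3 - <<'E'
from h import *
plan([.5,-.043,.25],(0,1))
w=cam('wrist');crop(w,0,0,640,480,1.2,'w3.png')
E
```

```text
time: 3.65
position: [0.5067, 0.1169, 0.1217]
tool_rot: [-0.5, -0.5, 0.501, 0.499]
ft_force: [0.1, -5.0, 2.0]
grip_width: 0.0328
time: 4.25
position: [0.5079, 0.1185, 0.2488]
tool_rot: [0.501, 0.501, -0.499, -0.499]
ft_force: [0.9, 0.5, -1.2]
grip_width: 0.0328
t 4.25 pos [0.5079 0.1185 0.2488] x [-0.0002  1.      0.0002] y [ 0.0055  0.0002 -1.    ] z [-1.     -0.0002 -0.0055] grip 0.0328 F [ 0.8909  0.5008 -1.1734] q6 -1.556315373481151
turn 0.0002 (or +-pi)
d mm tool now [-161.5104   -1.2373    7.953 ]  after turn [-161.5115   -1.2373    7.9288]
```

View pics/w3.png

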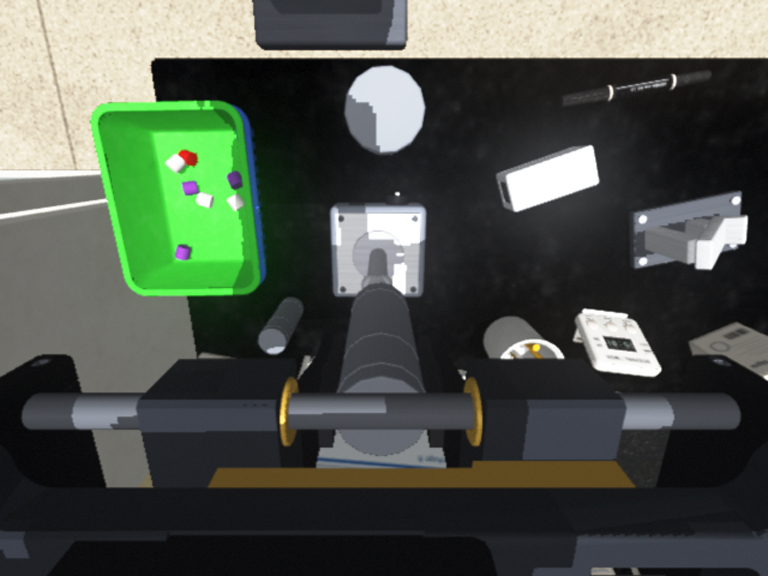

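```bash
python3 -m creep '[[[-35,0,4],0,0],[[-40,0,4],0,0],[[-40,0,4],0,0],[[-35,0,4],0,0],[[-12,0,0],0,0],[[0,0,0],0,0],[[0,0,0],0,0]]'
python3 - <<'E'
from h import *
plan([.492,-.045,.095],(0,1))
w=cam('wrist');crop(w,0,0,640,480,1.2,'w4.png')
E
```

```text
time: 5.0
position: [0.4899, -0.0427, 0.2457]
tool_rot: [-0.499, -0.5, 0.5, 0.501]
ft_force: [-0.1, -0.2, -1.5]
grip_width: 0.0331
t 5.0 pos [ 0.4899 -0.0427  0.2457] x [0.0003 1.     0.0015] y [-0.0019  0.0015 -1.    ] z [-1.      0.0003  0.0019] grip 0.0331 F [-0.0653 -0.2116 -1.4725] q6 -1.8861304539689085
turn -0.0003 (or +-pi)
d mm tool now [ -2.5314 150.6471  -2.349 ]  after turn [ -2.532  150.6471  -2.3483]
```

View pics/w4.png

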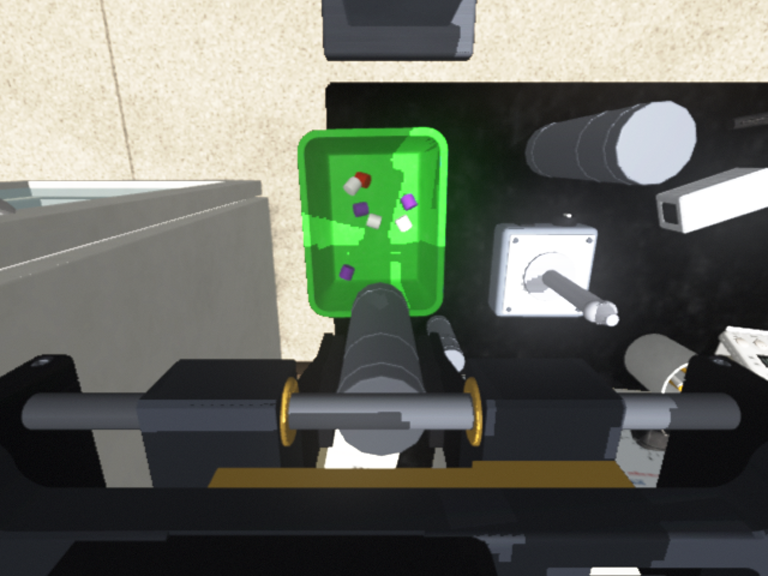

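```bash
python3 -m creep '[[[-2,35,3],0,0],[[0,40,2],0,0],[[0,35,0],0,0],[[0,0,0],0,0]]'
python3 - <<'E'
from h import *
plan([.485,-.045,.095],(0,1))
w=cam('wrist');crop(w,0,0,640,480,1.2,'w5.png')
E
```

```text
time: 5.45
position: [0.482, -0.0429, 0.1329]
tool_rot: [-0.496, -0.499, 0.502, 0.503]
ft_force: [-1.2, 0.1, 0.0]
grip_width: 0.0328
t 5.45 pos [ 0.482  -0.0429  0.1329] x [-0.0022  1.      0.0037] y [-0.01    0.0037 -0.9999] z [-0.9999 -0.0022  0.01  ] grip 0.0328 F [-1.1923  0.1078  0.0078] q6 -1.8938357688126006
turn 0.0022 (or +-pi)
d mm tool now [-2.2027 37.8308 -3.4114]  after turn [-2.1951 37.8308 -3.4163]
```

View pics/w5.png

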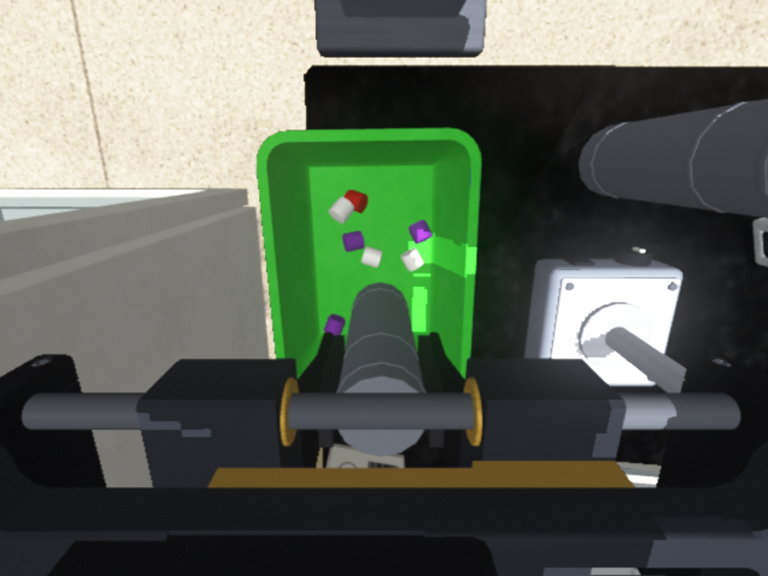

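```bash
python3 -m creep '[[[0,25,0],0,0],[[0,13,0],0,0],[[0,1,0],0,0],[[0,0,0],0,0.6],[[0,0,0],0,0.6],[[0,0,0],0,0.7],[[0,0,0],0,0.7],[[0,0,0],0,0.7]]'; python3 -m creep '[[[0,0,0],0,0.7],[[0,-20,0],0,0.7],[[0,-40,0],0,0.7],[[0,-45,0],0,0.7],[[0,-20,0],0,1]]'
python3 - <<'E'
from h import *
plan([.4402,.2744,.10],(-.945,-.327))
w=cam('wrist');crop(w,0,0,640,480,1.2,'w6.png')
E
```

```text
time: 6.3
position: [0.4857, -0.0457, 0.098]
tool_rot: [0.5, 0.5, -0.5, -0.5]
ft_force: [-1.1, -0.0, -0.1]
grip_width: 0.0588
time: 6.8
position: [0.4871, -0.0461, 0.226]
tool_rot: [0.502, 0.501, -0.499, -0.498]
ft_force: [0.8, 0.1, -0.2]
grip_width: 0.0642
t 6.8 pos [ 0.4871 -0.0461  0.226 ] x [-0.0003  1.     -0.0019] y [ 0.0055 -0.0019 -1.    ] z [-1.     -0.0003 -0.0055] grip 0.0642 F [ 0.7685  0.1033 -0.1921] q6 -1.8942708115269828
turn 1.2379 (or +-pi)
d mm tool now [320.7585 125.155   47.5396]  after turn [ 59.8848 125.155  318.6846]
```

View pics/w6.png

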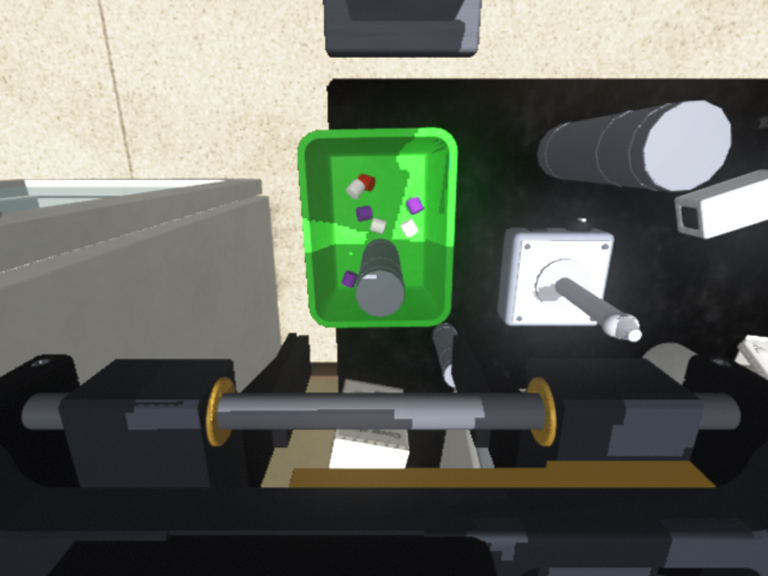

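```bash
python3 -m creep '[[[0,0,0],0.14,1],[[0,0,0],0.14,1],[[0,0,0],0.14,1],[[0,0,0],0.14,1],[[0,0,0],0.14,1],[[0,0,0],0.14,1],[[0,0,0],0.14,1],[[0,0,0],0.14,1]]'; python3 -m creep '[[[0,0,0],0.118,0.7],[[7,0,40],0,0.7],[[7,0,40],0,0.7],[[7,0,40],0,0.7],[[7,0,40],0,0.7],[[7,0,40],0,0.7],[[7,0,40],0,0.7],[[0,0,0],0,0.7]]'
python3 - <<'E'
from h import *
plan([.4402,.2744,.10],(-.945,-.327))
w=cam('wrist');crop(w,0,0,640,480,1.2,'w7.png')
E
```

```text
time: 7.65
position: [0.485, -0.0455, 0.2219]
tool_rot: [-0.689, -0.156, 0.156, 0.69]
ft_force: [0.8, 0.5, -0.1]
grip_width: 0.087
time: 8.45
position: [0.445, 0.1988, 0.2221]
tool_rot: [-0.696, -0.119, 0.12, 0.698]
ft_force: [0.0, -0.9, -1.0]
grip_width: 0.0607
t 8.45 pos [0.445  0.1988 0.2221] x [ 0.9432  0.3322 -0.0008] y [-0.0013  0.0013 -1.    ] z [-0.3322  0.9432  0.0017] grip 0.0607 F [ 0.0432 -0.876  -1.0172] q6 -0.15024813447117788
turn 0.0055 (or +-pi)
d mm tool now [ 20.7297 122.1707  72.7136]  after turn [ 20.3286 122.1707  72.8268]
```

View pics/w7.png

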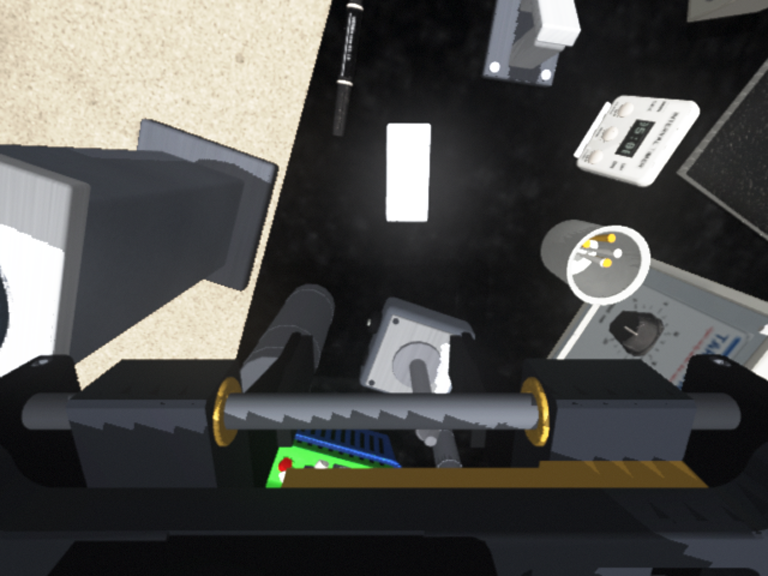

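```bash
cat >> h.py <<'E'
def brect(c,x0,y0,x1,y1,lo):
    m=(c['pixels'][y0:y1,x0:x1].min(2)>lo).astype(np.uint8)
    cs,_=cv2.findContours(m,cv2.RETR_EXTERNAL,cv2.CHAIN_APPROX_NONE)
    k=max(cs,key=cv2.contourArea); r=cv2.minAreaRect(k); return cv2.boxPoints(r)+[x0,y0]
E
python3 - <<'E'
from h import *
w=cam('wrist'); b=brect(w,300,80,390,200,150)
P=np.array([onz(w,*p,.036) for p in b]);print(b,P.mean(0),np.diff(P,axis=0),np.linalg.norm(np.diff(P,axis=0),axis=1))
E
```

```text
[[322. 100.]
 [358. 100.]
 [358. 182.]
 [322. 182.]] [0.4413 0.2756 0.036 ] [[ 0.033   0.0116  0.    ]
 [ 0.029  -0.0738  0.    ]
 [-0.0354 -0.0125  0.    ]] [0.035  0.0793 0.0376]
```

```bash
python3 -m creep '[[[7,40,25],0,0.7],[[7,40,25],0,0.7],[[7,40,23],0,0.7],[[0,40,0],0,0.7],[[0,0,0],0,0.7],[[0,0,0],0,0.7]]'
python3 - <<'E'
from h import *
plan([.441,.275,.004],(-.945,-.33))
w=cam('wrist');crop(w,0,0,640,480,1.2,'w8.png')
E
```

```text
time: 9.15
position: [0.4427, 0.2695, 0.0622]
tool_rot: [0.698, 0.116, -0.117, -0.697]
ft_force: [0.8, -0.5, 0.5]
grip_width: 0.0607
t 9.15 pos [0.4427 0.2695 0.0622] x [ 0.9456  0.3252 -0.0024] y [-0.0022 -0.001  -1.    ] z [-0.3252  0.9456 -0.0002] grip 0.0607 F [ 0.8242 -0.5127  0.4836] q6 0.00012110069773090637
turn -0.0047 (or +-pi)
d mm tool now [ 0.3101 58.2167  5.807 ]  after turn [ 0.3376 58.2167  5.8054]
```

View pics/w8.png

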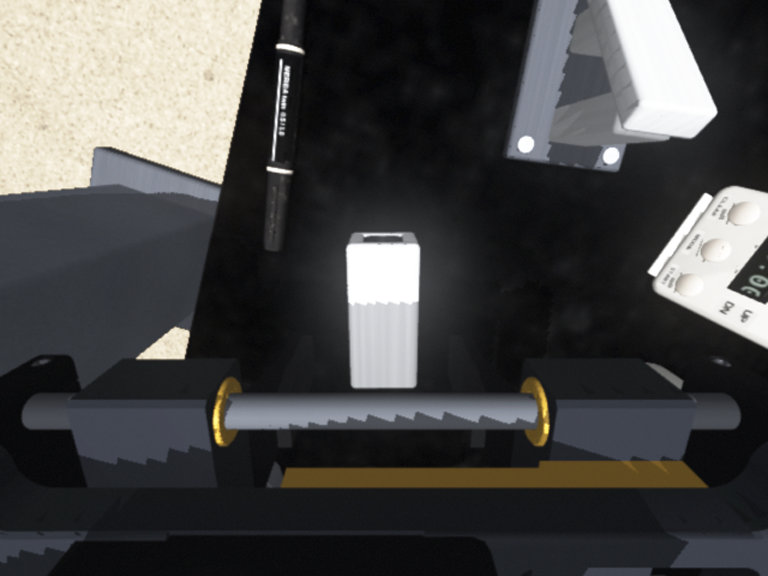

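```bash
python3 -m creep '[[[0,30,3],0,0.7],[[0,22,3],0,0.7],[[0,6,0],0,0.7],[[0,0,0],0,0.7],[[0,0,0],0,0],[[0,0,0],0,0],[[0,0,0],0,0],[[0,0,0],0,0]]' 20; python3 -m creep '[[[0,0,0],0,0],[[0,0,0],0,0]]'
```

```text
time: 10.0
position: [0.4411, 0.2766, 0.0052]
tool_rot: [-0.697, -0.118, 0.117, 0.697]
ft_force: [-0.4, 0.8, 0.6]
grip_width: 0.0364
time: 10.2
position: [0.4411, 0.2766, 0.0052]
tool_rot: [-0.697, -0.118, 0.117, 0.697]
ft_force: [-0.3, -0.0, 6.2]
grip_width: 0.0355
```

```bash
python3 -m creep '[[[0,-20,0],0,0],[[0,-35,0],0,0],[[0,-40,0],0,0],[[0,-30,0],0,0],[[0,0,0],0,0]]'
python3 - <<'E'
from h import *
x=np.array([-.2066,.978]);o=np.array([.4924,.4277])
p=o+0*x
plan([p[0],p[1],.12],(.978,.2066))
w=cam('wrist');crop(w,0,0,640,480,1.2,'w9.png')
E
```

```text
time: 10.7
position: [0.4431, 0.2776, 0.1331]
tool_rot: [-0.697, -0.12, 0.114, 0.698]
ft_force: [0.1, 1.0, -1.9]
grip_width: 0.0358
t 10.7 pos [0.4431 0.2776 0.1331] x [0.945  0.327  0.0082] y [ 0.0077  0.0029 -1.    ] z [-0.327   0.945   0.0002] grip 0.0358 F [ 0.1236  1.0242 -1.8874] q6 0.012337285685383425
turn 0.125 (or +-pi)
d mm tool now [ 95.5401  13.8713 125.7686]  after turn [ 79.1153  13.8713 136.6983]
```

View pics/w9.png

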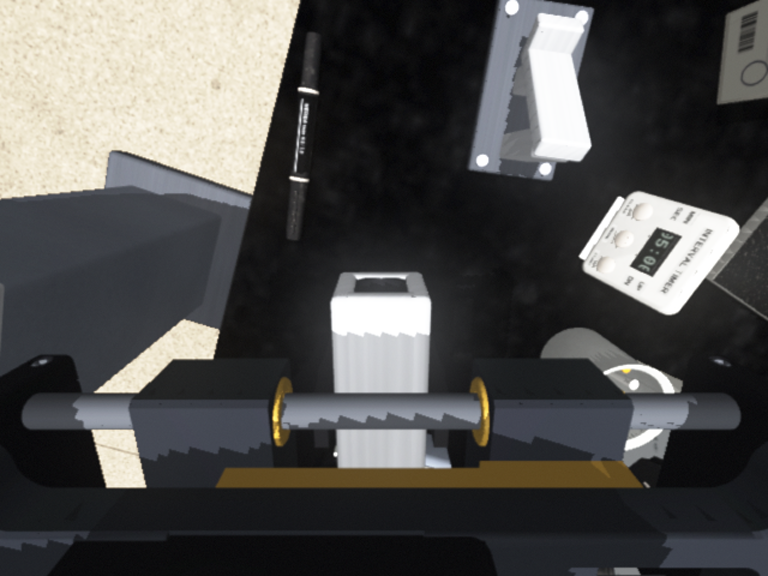

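```bash
python3 -m creep '[[[0,0,0],0.125,0],[[20,0,34],0,0],[[20,0,34],0,0],[[20,0,34],0,0],[[19,0,34],0,0],[[0,0,0],0,0],[[0,0,0],0,0]]'
python3 - <<'E'
from h import *
x=np.array([-.2066,.978]);o=np.array([.4924,.4277])
p=o+0*x
plan([p[0],p[1],.10],(.978,.2066))
w=cam('wrist');crop(w,0,0,640,480,1.2,'w10.png')
s=cam('scene');crop(s,230,140,350,250,6,'s10.png')
b=o
for nm,q in [('bolt',b)]:pass
E
```

```text
time: 11.45
position: [0.4882, 0.4255, 0.1267]
tool_rot: [0.704, 0.072, -0.076, -0.702]
ft_force: [-0.5, -0.0, -1.9]
grip_width: 0.036
t 11.45 pos [0.4882 0.4255 0.1267] x [ 0.9781  0.2081 -0.0049] y [-0.0044 -0.0031 -1.    ] z [-0.2081  0.9781 -0.0021] grip 0.036 F [-0.4569 -0.0388 -1.9236] q6 0.3353841879178248
turn 0.0015 (or +-pi)
d mm tool now [ 4.6713 26.6565  1.3381]  after turn [ 4.6693 26.6565  1.3449]
```

View pics/w10.png

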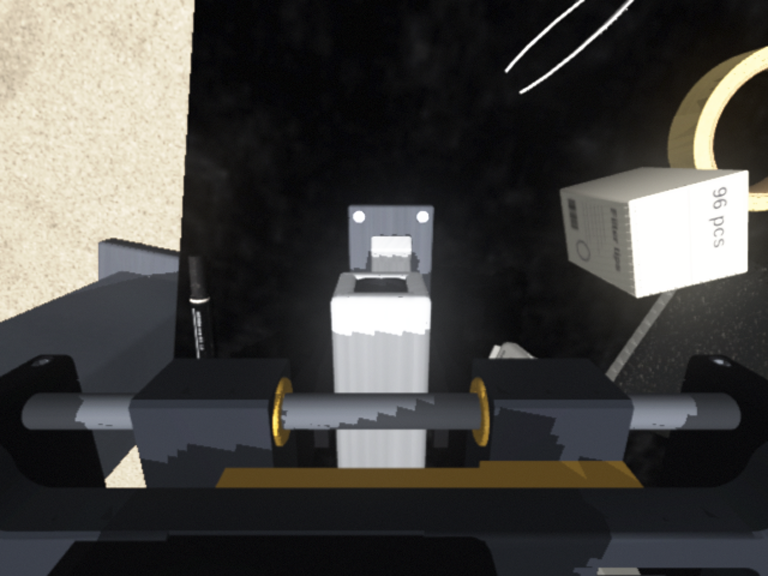

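View pics/s10.png

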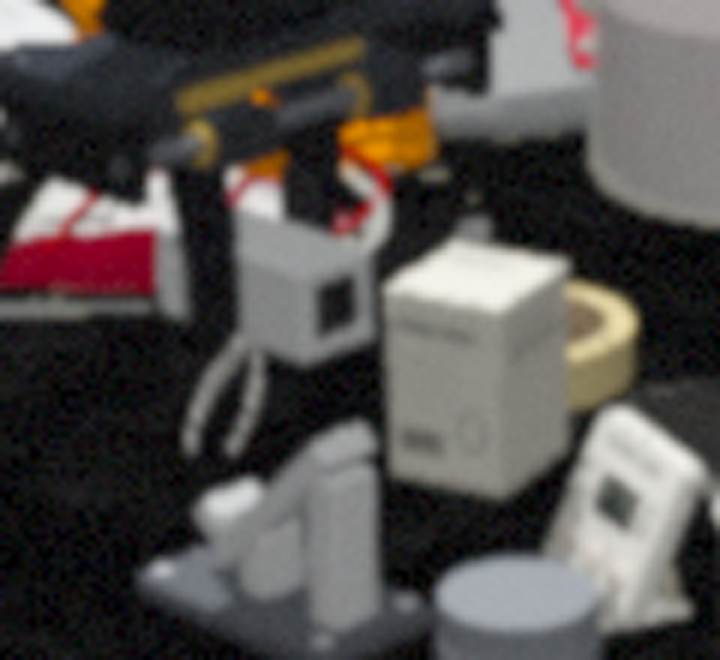

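```bash
python3 -m creep '[[[3,10,0],0,0],[[3,10,0],0,0],[[0,10,0],0,0],[[0,5,0],0,0],[[0,5,0],0,0],[[0,5,0],0,0],[[0,5,0],0,0],[[0,0,0],0,0]]' 8
python3 - <<'E'
from h import *
x=np.array([-.2066,.978]);o=np.array([.4924,.4277])
plan([o[0],o[1],.065],(.978,.2066))
w=cam('wrist');crop(w,0,0,640,480,1.2,'w11.png')
s=cam('scene');crop(s,230,140,350,250,6,'s11.png')
E
```

```text
time: 12.35
position: [0.4958, 0.4275, 0.0792]
tool_rot: [-0.703, -0.074, 0.073, 0.703]
ft_force: [0.7, 1.0, -0.2]
grip_width: 0.0361
t 12.35 pos [0.4958 0.4275 0.0792] x [0.9784 0.207  0.0005] y [ 0.0004  0.0004 -1.    ] z [-0.207   0.9784  0.0003] grip 0.0361 F [ 0.7275  1.0038 -0.2061] q6 0.33259245625066003
turn 0.0003 (or +-pi)
d mm tool now [-3.3131 14.2024  0.8654]  after turn [-3.3133 14.2024  0.8645]
```

View pics/w11.png

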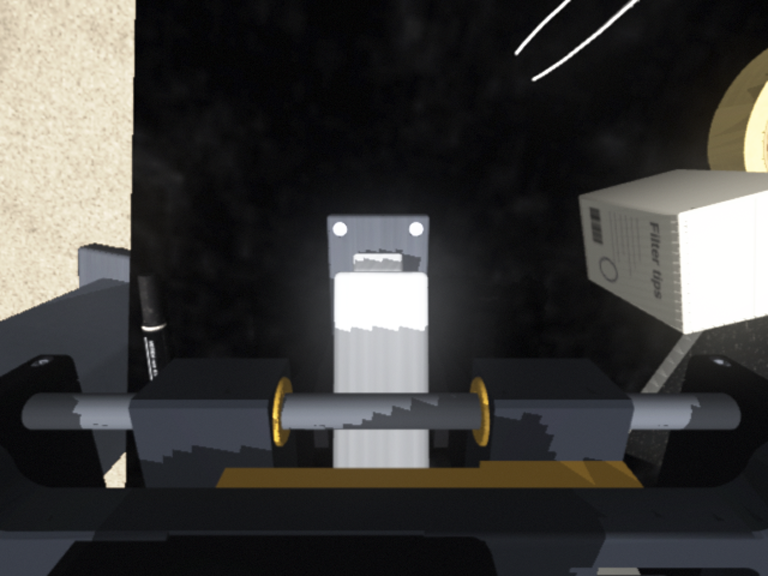

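View pics/s11.png

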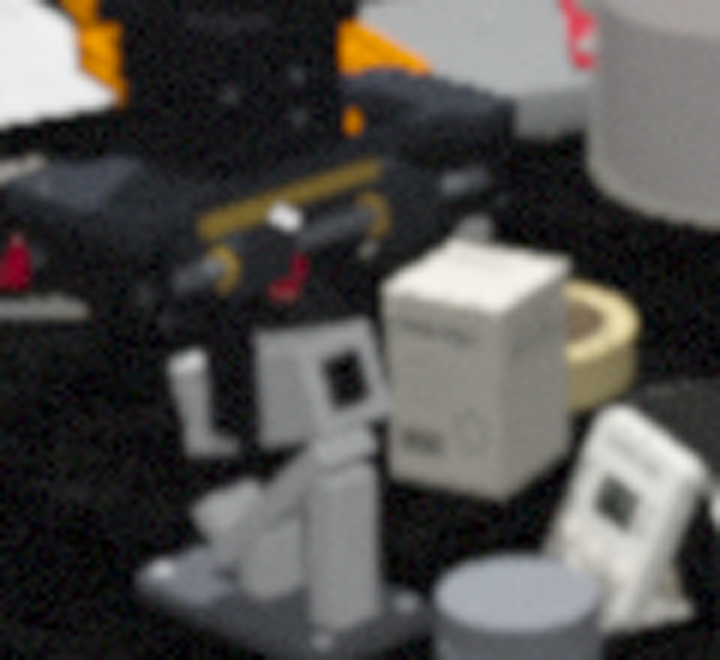

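The tilt has started: in the scene crop the upper end is raised at about (345,375). I'll continue down.

```bash
python3 -m creep '[[[-1,5,0],0,0],[[0,4,0],0,0],[[0,3,0],0,0],[[0,0,0],0,0]]' 8
python3 - <<'E'
from h import *
x=np.array([-.2066,.978]);o=np.array([.4924,.4277])
plan([o[0],o[1],.065],(.978,.2066))
w=cam('wrist');crop(w,0,0,640,480,1.2,'w12.png')
s=cam('scene');crop(s,230,140,350,250,6,'s12.png')
E
```

```text
time: 12.85
position: [0.4951, 0.427, 0.0672]
tool_rot: [-0.703, -0.073, 0.073, 0.703]
ft_force: [0.7, 1.0, -1.5]
grip_width: 0.0357
t 12.85 pos [0.4951 0.427  0.0672] x [0.9785 0.2064 0.0002] y [ 0.0002  0.0002 -1.    ] z [-0.2064  0.9785  0.0002] grip 0.0357 F [ 0.6692  0.9666 -1.5419] q6 0.3331221146991835
turn -0.0003 (or +-pi)
d mm tool now [-2.4464  2.1742  1.2596]  after turn [-2.446   2.1742  1.2604]
```

View pics/w12.png

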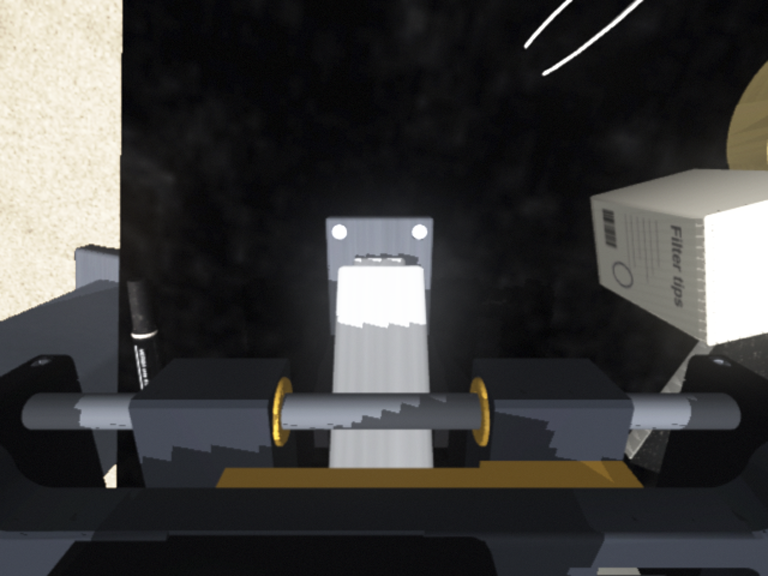

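View pics/s12.png

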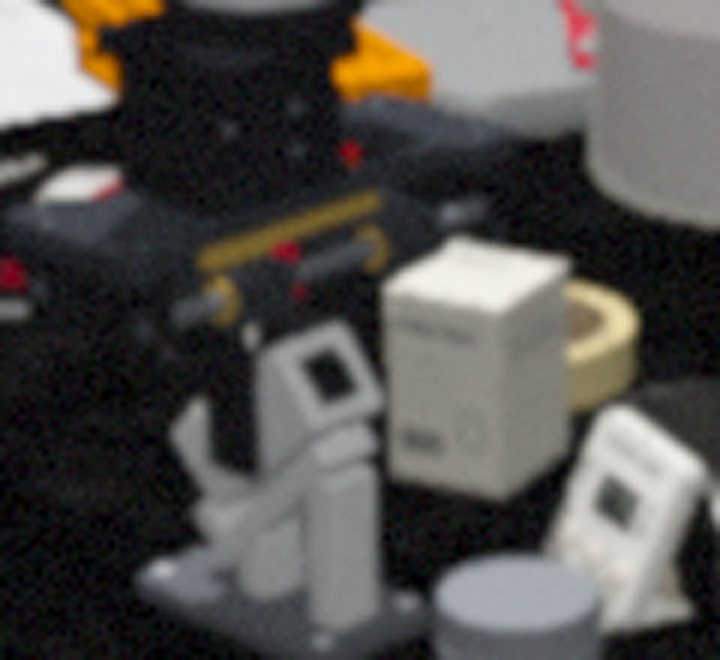

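```bash
python3 -m creep '[[[-0.5,2,0],0,0],[[0,2,0],0,0],[[0,1,0],0,0],[[0,0,0],0,0]]' 8
python3 - <<'E'
from h import *
s=cam('scene');crop(s,230,140,350,250,6,'s13.png')
E
```

```text
time: 13.35
position: [0.4944, 0.4275, 0.0631]
tool_rot: [-0.703, -0.074, 0.073, 0.704]
ft_force: [-0.2, 3.2, 4.1]
grip_width: 0.0358
```

View pics/s13.png

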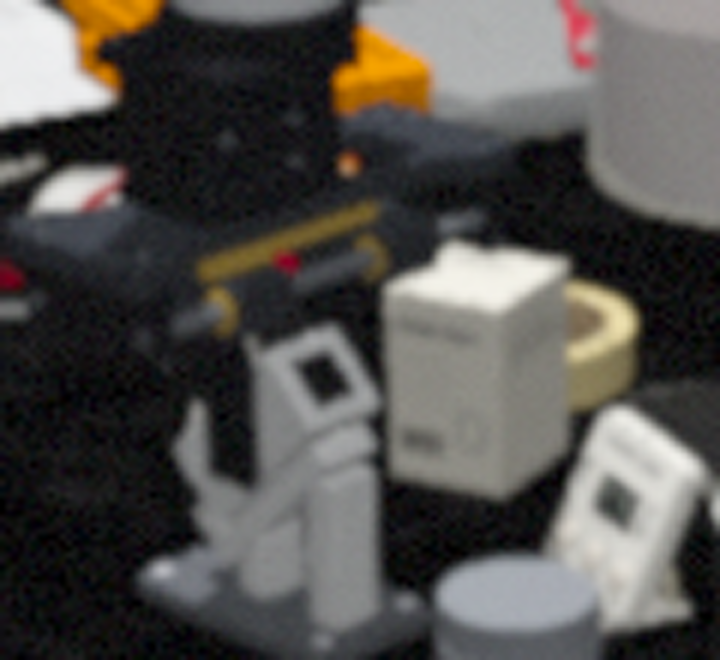

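```bash
python3 -m creep '[[[0,0,0],0,0.6],[[0,0,0],0,0.6],[[0,0,0],0,0.6],[[0,0,0],0,0.6],[[0,0,0],0,0.6]]'
python3 - <<'E'
from h import *
s=cam('scene');crop(s,230,140,350,250,6,'s14.png')
E
```

```text
time: 13.9
position: [0.4942, 0.4265, 0.0622]
tool_rot: [0.703, 0.073, -0.074, -0.703]
ft_force: [-0.0, -0.5, 0.0]
grip_width: 0.0517
```

View pics/s14.png

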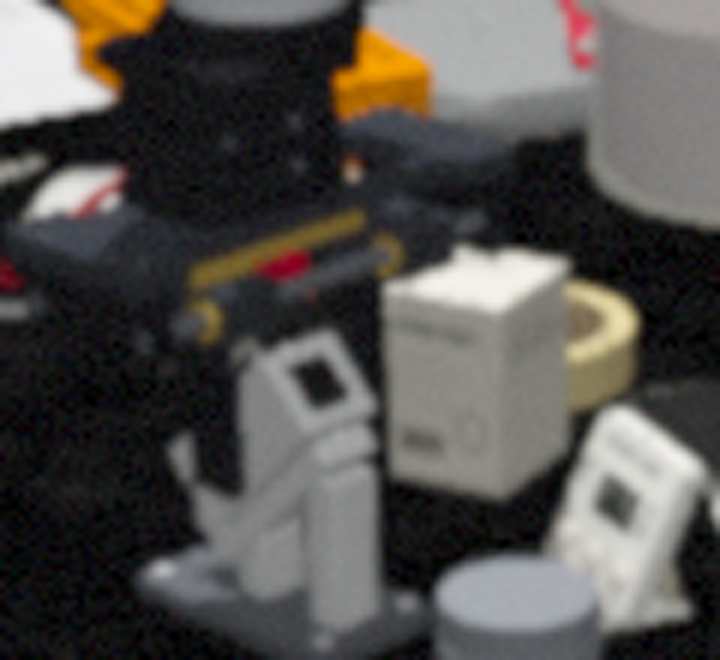

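Run:
```python
from h import *
x=np.array([-.2066,.978,0]);o=np.array([.4924,.4277,0])
s=cam('scene')
q=o-.0283*x+[0,0,.1033]
u=proj(s,q);print('endface',q,u,((u[0]-230)*6,(u[1]-140)*6))
p=o-.0184*x
plan([p[0],p[1],.0744],(.978,.2066))
```

```text
endface [0.4982 0.4    0.1033] (np.float64(282.8911109997847), np.float64(203.84653135780437)) (np.float64(317.3466659987082), np.float64(383.0791881468262))
t 14.0 pos [0.4943 0.4267 0.0624] x [ 0.9785  0.2065 -0.0003] y [-0.0002 -0.0003 -1.    ] z [-0.2065  0.9785 -0.0002] grip 0.0518 F [-0.4175  0.0757 -0.3893] q6 0.3334307298231094
turn -0.0002 (or +-pi)
d mm tool now [ -1.657  -12.0013 -16.9944]  after turn [ -1.6608 -12.0013 -16.994 ]
```

```bash
python3 -m creep '[[[-1,-6,-9],0,0.6],[[0,-6,-8],0,0.6],[[0,0,0],0,0.6],[[0,0,0],0,0],[[0,0,0],0,0],[[0,0,0],0,0],[[0,0,0],0,0],[[0,0,0],0,0]]' 4
python3 - <<'E'
from h import *
x=np.array([-.2066,.978,0]);o=np.array([.4924,.4277,0])
p=o-.0184*x
plan([p[0],p[1],.0744],(.978,.2066))
s=cam('scene');crop(s,230,140,350,250,6,'s15.png')
E
```

```text
time: 14.8
position: [0.4971, 0.4101, 0.0745]
tool_rot: [0.703, 0.074, -0.073, -0.703]
ft_force: [0.9, -0.2, -0.7]
grip_width: 0.0359
t 14.8 pos [0.4971 0.4101 0.0745] x [0.9784 0.2067 0.0004] y [ 0.0004  0.     -1.    ] z [-0.2067  0.9784 -0.    ] grip 0.0359 F [ 0.9206 -0.1724 -0.7274] q6 0.30869847095224706
turn 0.0 (or +-pi)
d mm tool now [-0.9355  0.1026 -0.2028]  after turn [-0.9355  0.1026 -0.2029]
```

View pics/s15.png

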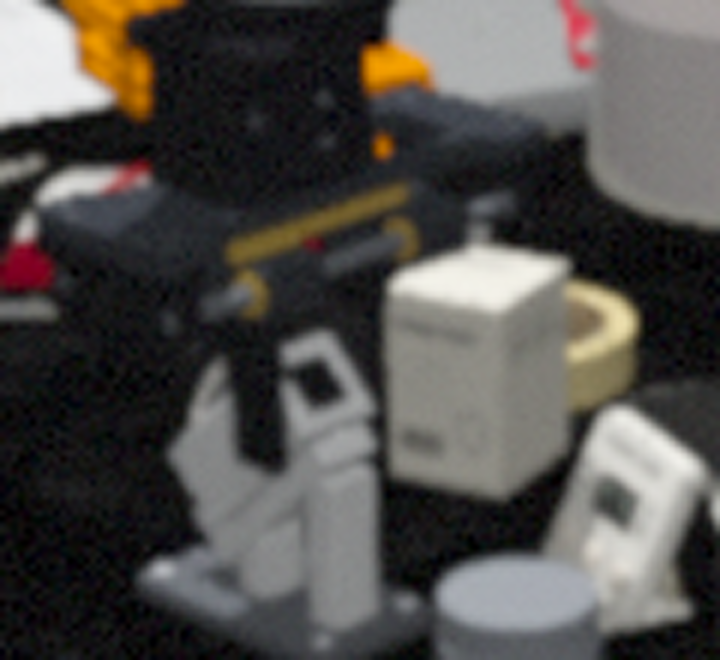

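```bash
python3 -m creep '[[[0,-6,6],0,0],[[0,-6,7],0,0],[[0,-4,8],0,0],[[0,-4,8],0,0],[[0,-1,8],0,0],[[0,-1,9],0,0],[[0,0,0],0,0]]' 5
python3 - <<'E'
from h import *
s=cam('scene');crop(s,230,140,350,250,6,'s16.png');print(robot.get_obs()['ft_force'],robot.get_obs()['position'])
E
```

```text
time: 15.55
position: [0.4869, 0.4565, 0.0966]
tool_rot: [-0.703, -0.074, 0.074, 0.703]
ft_force: [0.2, -0.9, -1.7]
grip_width: 0.036
[ 0.1428 -0.118  -1.7034] [0.4869 0.4557 0.0964]
```

View pics/s16.png

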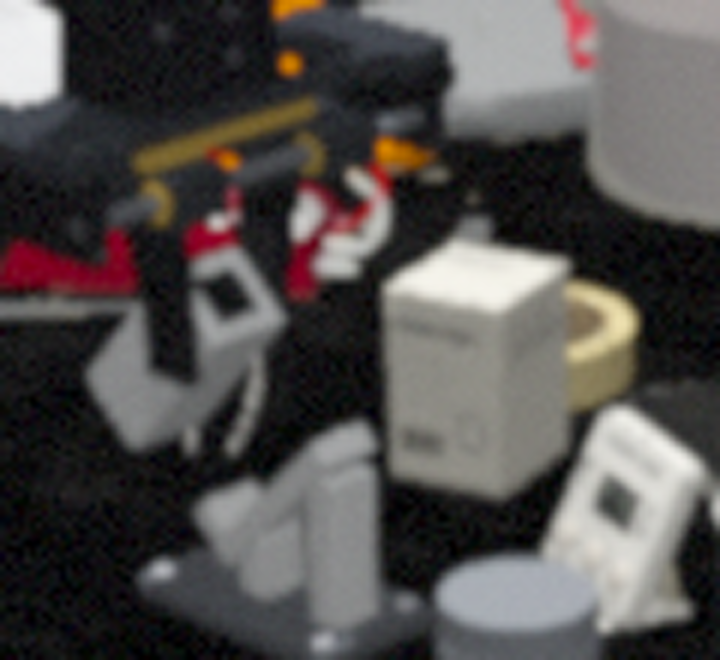

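```bash
python3 -m creep '[[[0,-10,8],0,0],[[0,-10,8],0,0],[[0,-5,0],0,0],[[0,0,0],0,0],[[0,0,0],0,0],[[0,0,0],0,0]]' 3
python3 - <<'E'
from h import *
s=cam('scene');crop(s,220,120,340,230,6,'s17.png');print(robot.get_obs()['ft_force'],robot.get_obs()['position'])
E
```

```text
time: 16.2
position: [0.4839, 0.4701, 0.1213]
tool_rot: [0.703, 0.073, -0.074, -0.703]
ft_force: [-0.5, -0.1, -1.4]
grip_width: 0.0357
[-1.3396  0.0798 -1.2133] [0.4838 0.4701 0.1211]
```

View pics/s17.png

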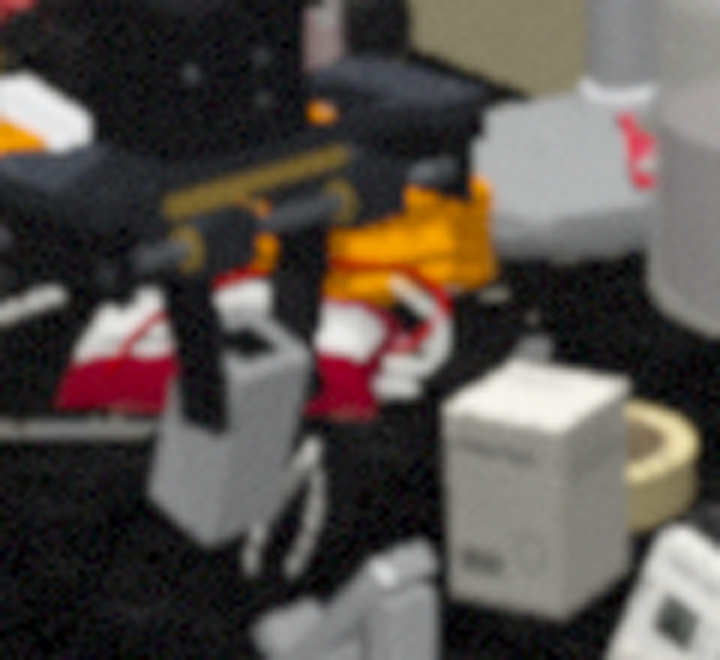

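```bash
python3 -m creep '[[[0,-15,0],0,0],[[0,0,0],0,0],[[0,-15,0],0,0],[[0,0,0],0,0],[[0,-15,0],0,0],[[0,0,0],0,0]]' 3
python3 - <<'E'
from h import *
s=cam('scene');crop(s,220,100,340,210,6,'s18.png');print(robot.get_obs()['ft_force'],robot.get_obs()['position'])
w=cam('wrist');crop(w,0,0,640,480,1.2,'w18.png')
E
```

```text
time: 16.85
position: [0.4853, 0.4716, 0.1692]
tool_rot: [-0.702, -0.075, 0.072, 0.704]
ft_force: [0.7, -0.8, -1.6]
grip_width: 0.0357
[ 0.0018 -0.3194 -1.2978] [0.4849 0.4713 0.1683]
```

View pics/s18.png

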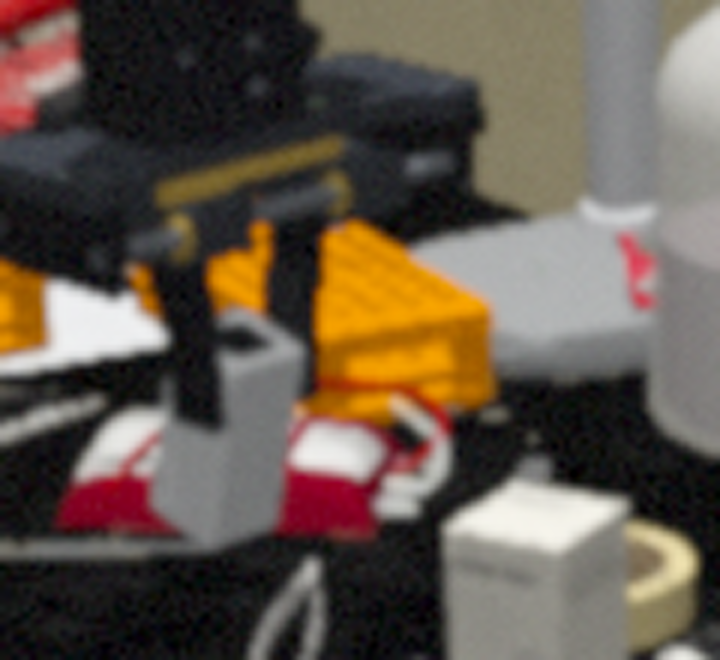

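View pics/w18.png

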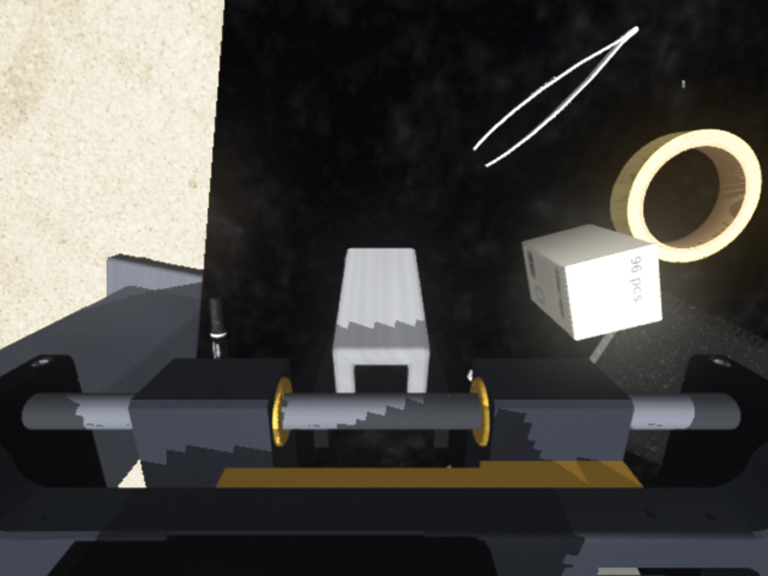

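```bash
cat >> h.py <<'E'
def tiltface(c,tl,tr,bl,br,L=.036):
    # face of known width; 3-D points from apparent width
    out=[]
    for a,b in ((tl,tr),(bl,br)):
        k=c['fx']*L/np.hypot(a[0]-b[0],a[1]-b[1]); m=((a[0]+b[0])/2,(a[1]+b[1])/2)
        d=np.array([(m[0]-c['cx'])/c['fx'],-(m[1]-c['cy'])/c['fy'],-1.])*k
        out.append(c['R']@d+c['position'])
    o=robot.get_obs();M=R.from_quat(o['tool_rot']).as_matrix()
    e=out[1]-out[0]; et=M.T@e
    print('top',out[0],'bot',out[1],'len',np.linalg.norm(e),'tilt z/y',np.arctan2(et[2],et[1]),'x/y',np.arctan2(et[0],et[1]))
    return out
E
python3 - <<'E'
from h import *
w=cam('wrist')
s=1/1.2
tiltface(w,*[np.array(p)*s for p in [(333,350),(428.5,350),(346.5,249),(416,249)]])
print(w['position']-robot.get_obs()['position'], -w['R'][:,2])
crop(w,260,190,380,320,6,'w19.png')
E
```

```text
top [0.4804 0.4864 0.1936] bot [0.4757 0.5104 0.1269] len 0.07095929743423104 tilt z/y 0.3513023886176237 x/y 0.005003532474007514
[-0.0179  0.0824  0.1628] [ 0.0632 -0.2945 -0.9536]
```

View pics/w19.png

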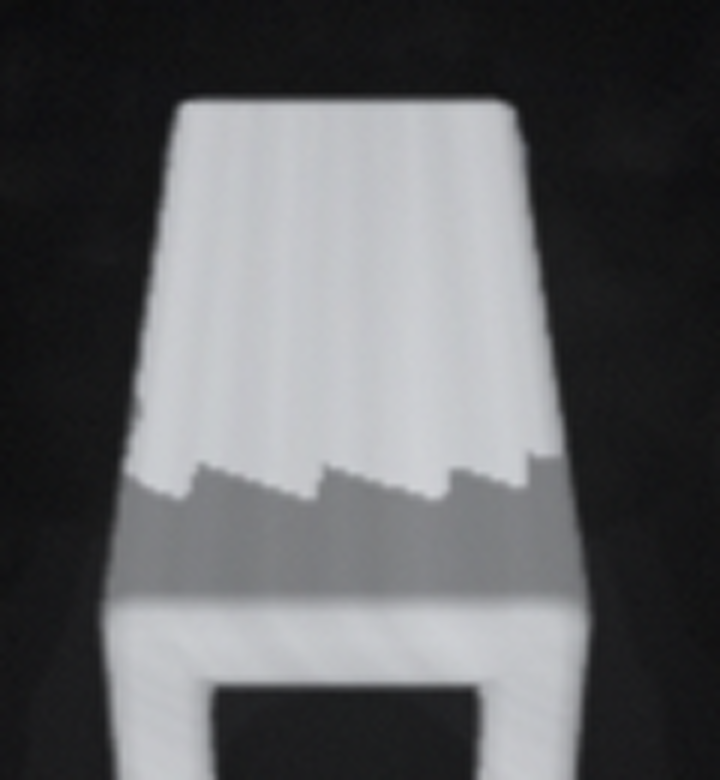

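```bash
cat >> h.py <<'E'
from scipy.optimize import least_squares
def tilt2(c,ut,ub,vt,vb):
    # hanging sleeve pivot on grasp point (TCP-19mm along y), free tilt in tool y-z plane, free distance s pivot->top end. rows vt (top edge), vb (bottom edge) of face on tool +z side
    o=robot.get_obs();M=R.from_quat(o['tool_rot']).as_matrix();g=o['position']-.019*M[:,1]
    def pts(p):
        th,s,n=p[0],p[1],p[2]
        a=np.cos(th)*M[:,1]+np.sin(th)*M[:,2]; nn=-np.sin(th)*M[:,1]+np.cos(th)*M[:,2]
        return g-s*a+n*nn, g+(.08-s)*a+n*nn
    def f(p):
        T,B=pts(p); return [proj(c,T)[1]-vt,proj(c,B)[1]-vb,(p[2]-.018)/.0015]
    r=least_squares(f,[0.1,.014,.018],x_scale=[.1,.01,.001]); T,B=pts(r.x)
    print('tilt,s,n',r.x,'cols',proj(c,T)[0],proj(c,B)[0],'res',r.fun); return r.x
E
python3 - <<'E'
from h import *
w=cam('wrist')
tilt2(w,0,0,290.3,206.3)
E
```

```text
tilt,s,n [0.2842 0.0023 0.018 ] cols 318.30836069297925 317.9251442298656 res [0. 0. 0.]
```

Run:
```python
from h import *
w=cam('wrist');s=cam('scene')
o=robot.get_obs();M=R.from_quat(o['tool_rot']).as_matrix();g=o['position']-.019*M[:,1]
p,r=tri((w,260+176/6,206.3),(s,220+153/6,100+508/6));print(p,r,'tool rel grasp',M.T@(p-g))
C=[]
for th,ss in [(.284,.0023),(.1,.014),(.2,.01),(.0,.014)]:
    a=np.cos(th)*M[:,1]+np.sin(th)*M[:,2]; nn=-np.sin(th)*M[:,1]+np.cos(th)*M[:,2]
    for nm,q in [('botLeft',g+(.08-ss)*a+.018*nn-.018*M[:,0]),('botFront',g+(.08-ss)*a-.018*nn-.018*M[:,0]),('botRight',g+(.08-ss)*a-.018*nn+.018*M[:,0]),('topRight',g-ss*a-.018*nn+.018*M[:,0])]:
        u=proj(s,q);v=proj(w,q);print(th,ss,nm,round((u[0]-220)*6),round((u[1]-100)*6), np.round(v,1))
```

```text
[0.4599 0.5054 0.1241] [0.0027 0.0027] tool rel grasp [-0.016   0.0608  0.0392]
0.284 0.0023 botLeft 144 532 [290.6 206.3]
0.284 0.0023 botFront 204 579 [292.9 250.9]
0.284 0.0023 botRight 276 553 [343.3 250.9]
0.284 0.0023 topRight 306 375 [353.5 342.5]
0.1 0.014 botLeft 168 527 [290.5 230.1]
0.1 0.014 botFront 230 559 [292.1 278.4]
0.1 0.014 botRight 302 534 [344.1 278.4]
0.1 0.014 topRight 307 337 [356.8 364.1]
0.2 0.01 botLeft 156 525 [290.4 219.1]
0.2 0.01 botFront 218 566 [292.4 265.6]
0.2 0.01 botRight 289 540 [343.9 265.6]
0.2 0.01 topRight 308 353 [355.4 356.6]
0.0 0.014 botLeft 179 536 [291.  238.6]
0.0 0.014 botFront 242 560 [292.2 288.1]
0.0 0.014 botRight 314 534 [344.  288.1]
0.0 0.014 topRight 304 332 [357.3 364.4]
```

```bash
python3 -m creep '[[[0,0,-25],0,0],[[0,0,-35],0,0],[[0,0,-35],0,0],[[0,0,-35],0,0],[[0,0,-10],0,0],[[0,10,0],0,0],[[0,15,0],0,0],[[0,15,0],0,0]]' 4
python3 - <<'E'
from h import *
x=np.array([-.2066,.978,0]);o=np.array([.4924,.4277,0])
p=o-.060*x
plan([p[0],p[1],.125],(.978,.2066))
s=cam('scene');crop(s,230,130,350,240,6,'s20.png')
w=cam('wrist');crop(w,0,0,640,480,1.2,'w20.png')
E
```

```text
time: 17.95
position: [0.5128, 0.335, 0.1256]
tool_rot: [-0.703, -0.074, 0.073, 0.704]
ft_force: [0.6, -0.8, -2.6]
grip_width: 0.0359
t 17.95 pos [0.5128 0.335  0.1256] x [0.9783 0.207  0.0005] y [ 0.0003  0.001  -1.    ] z [-0.207   0.9783  0.0009] grip 0.0359 F [ 0.55   -0.7667 -2.5662] q6 0.18688039148137237
turn 0.0004 (or +-pi)
d mm tool now [-0.7552  0.6183 34.9535]  after turn [-0.7677  0.6183 34.9532]
```

View pics/s20.png

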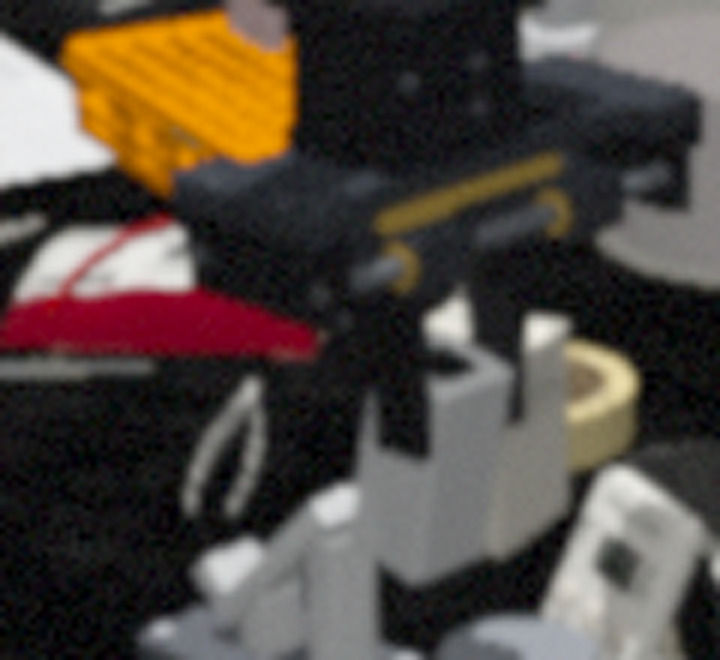

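View pics/w20.png

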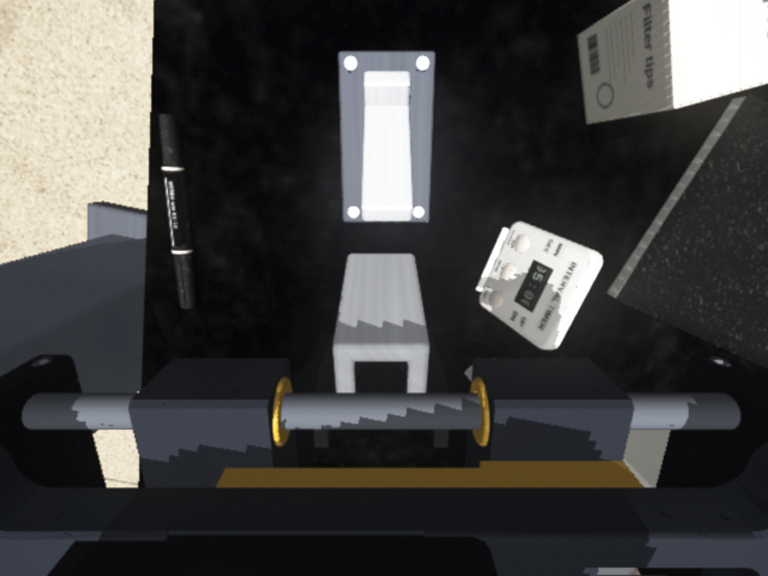

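```bash
python3 -m creep '[[[0,0,8],0,0],[[0,0,6],0,0],[[0,0,5],0,0],[[0,0,4],0,0],[[0,0,3],0,0],[[0,0,2],0,0],[[0,0,2],0,0],[[0,0,0],0,0]]' 3
python3 - <<'E'
from h import *
x=np.array([-.2066,.978,0]);o=np.array([.4924,.4277,0])
p=o-.060*x
plan([p[0],p[1],.125],(.978,.2066))
s=cam('scene');crop(s,230,130,350,240,6,'s21.png')
w=cam('wrist');crop(w,0,0,640,480,1.2,'w21.png')
E
```

```text
time: 18.85
position: [0.5073, 0.3633, 0.127]
tool_rot: [-0.703, -0.074, 0.073, 0.703]
ft_force: [0.7, -2.0, 3.2]
grip_width: 0.0357
t 18.85 pos [0.5073 0.3633 0.127 ] x [0.9785 0.2064 0.0013] y [ 0.0012  0.0006 -1.    ] z [-0.2064  0.9785  0.0004] grip 0.0357 F [ 0.666  -2.0295  3.1852] q6 0.23469848749696057
turn -0.0003 (or +-pi)
d mm tool now [-1.2349  2.0065  6.1445]  after turn [-1.2328  2.0065  6.1449]
```

View pics/s21.png

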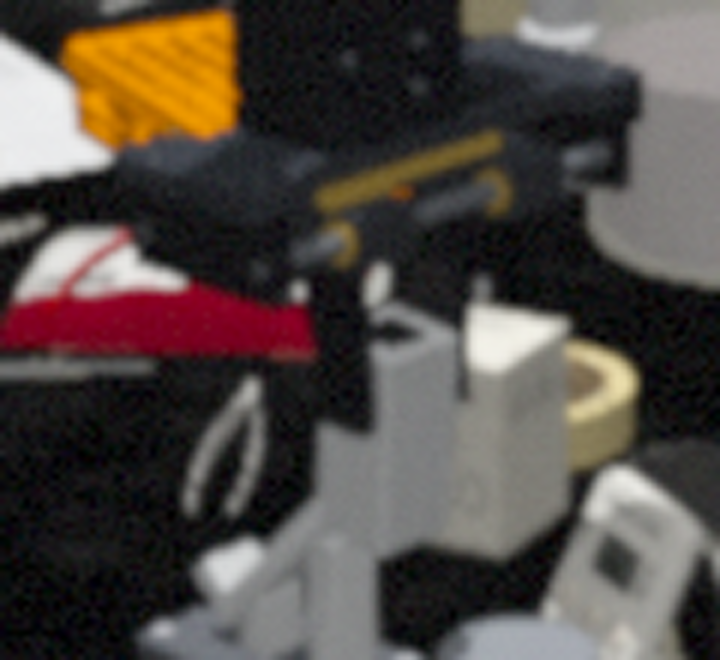

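View pics/w21.png

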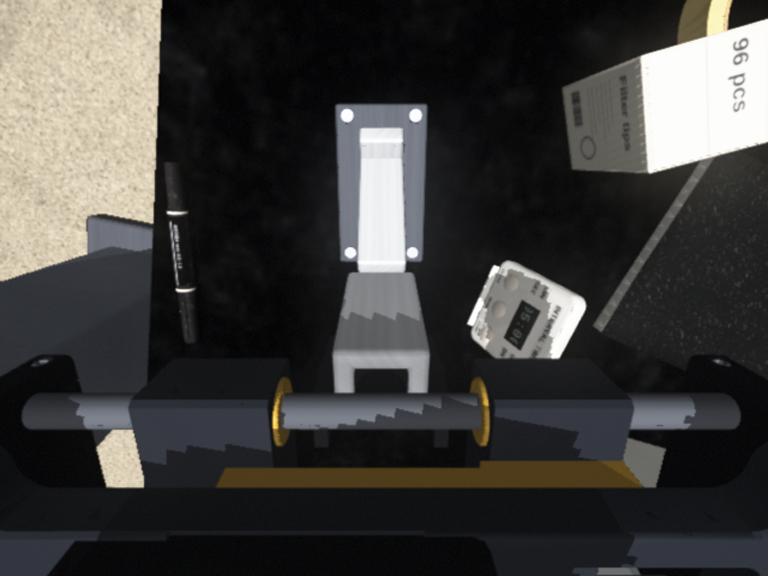

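```bash
python3 -m creep '[[[0,-2,1],0,0],[[0,-1,1],0,0],[[0,0,1],0,0],[[0,0,0],0,0]]' 3
python3 - <<'E'
from h import *
plan()
w=cam('wrist');crop(w,260,200,380,320,6,'w22.png')
s=cam('scene');crop(s,230,130,350,240,6,'s22.png')
E
```

```text
time: 19.35
position: [0.5055, 0.3659, 0.1292]
tool_rot: [0.703, 0.073, -0.074, -0.703]
ft_force: [0.0, -0.0, -0.5]
grip_width: 0.0358
t 19.35 pos [0.5055 0.3659 0.1292] x [ 0.9784  0.2068 -0.0015] y [-0.0014 -0.0005 -1.    ] z [-0.2068  0.9784 -0.0002] grip 0.0358 F [ 0.0275 -0.0123 -0.4946] q6 0.23930559043909594
```

View pics/w22.png

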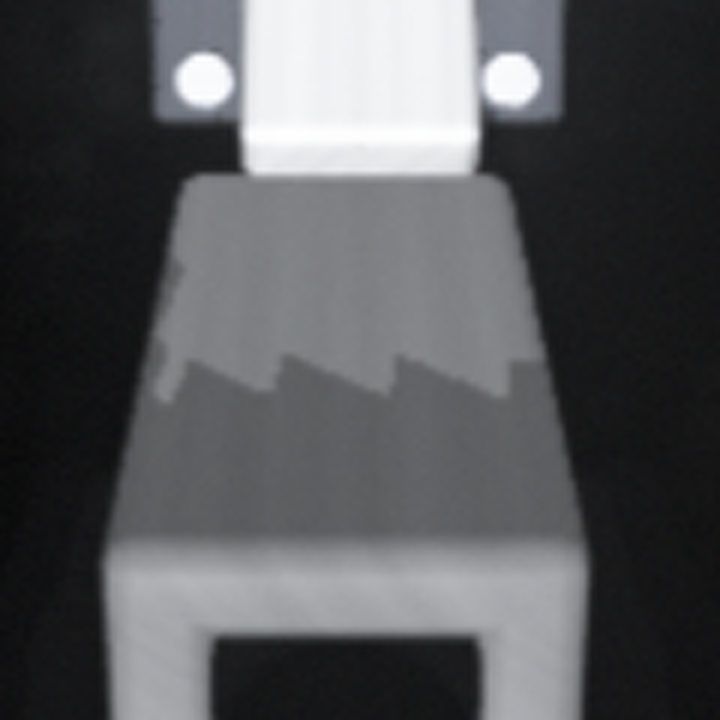

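View pics/s22.png

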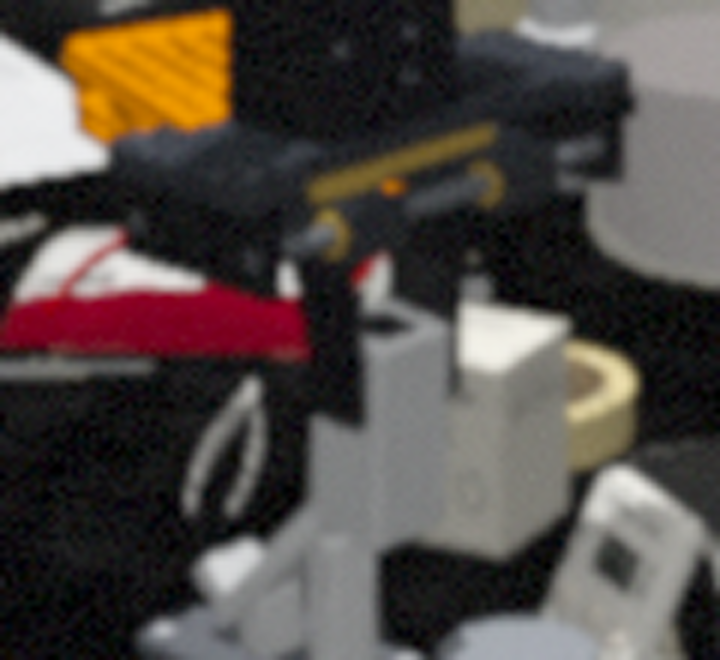

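Run:
```python
from h import *
w=cam('wrist')
tilt2(w,0,0,290.8,229.2)
o=robot.get_obs();M=R.from_quat(o['tool_rot']).as_matrix();g=o['position']-.019*M[:,1]
# bottom corners by width
bw=(515-182)/6+.5; tw=(588-103)/6
for wd,v in ((bw,229.2),(tw,290.8)):
    k=w['fx']*.036/wd; d=np.array([0,-(v-w['cy'])/w['fy'],-1])*k; print(k,M.T@(w['R']@d+w['position']-g))
```

```text
tilt,s,n [0.0723 0.0077 0.018 ] cols 319.1046577086749 318.54965256340216 res [0. 0. 0.]
0.21340583867855253 [-0.0009  0.0622  0.0256]
0.14784404494019313 [-0.0009 -0.0092  0.0175]
```

```bash
python3 -m creep '[[[0,0,1],0,0],[[0,0,2],0,0],[[0,0,1],0,0],[[0,0,1],0,0],[[0,0,0],0,0]]' 3
python3 - <<'E'
from h import *
plan()
w=cam('wrist');crop(w,260,200,380,320,6,'w23.png')
E
```

```text
time: 20.0
position: [0.5053, 0.371, 0.13]
tool_rot: [-0.703, -0.074, 0.073, 0.703]
ft_force: [-0.1, -2.1, 3.9]
grip_width: 0.0362
t 20.0 pos [0.5053 0.371  0.13  ] x [0.9784 0.2067 0.0006] y [ 0.0006  0.0002 -1.    ] z [-0.2067  0.9784  0.0001] grip 0.0362 F [-0.0892 -2.0984  3.9483] q6 0.24723027155483204
```

View pics/w23.png

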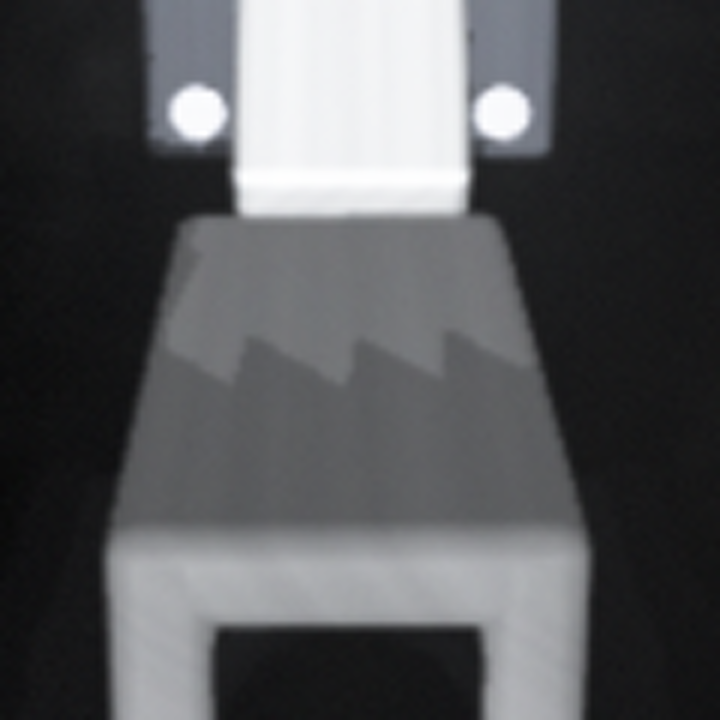

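Run:
```python
from h import *
w=cam('wrist')
tilt2(w,0,0,288.8,236)
plan([.509,.1155,.26],None)
s=cam('scene');crop(s,230,130,350,240,6,'s23.png')
```

```text
tilt,s,n [0.0018 0.0082 0.018 ] cols 318.8542054372475 318.32985908288464 res [0. 0. 0.]
t 20.1 pos [0.5054 0.371  0.1298] x [0.9784 0.2066 0.0008] y [ 0.0007  0.0003 -1.    ] z [-0.2066  0.9784  0.0002] grip 0.0361 F [-1.3851 -2.3164  2.4344] q6 0.24717105148296964
d mm tool now [ -49.1482 -130.2552 -250.6922]  after turn [ -49.1482 -130.2552 -250.6922]
```

View pics/s23.png

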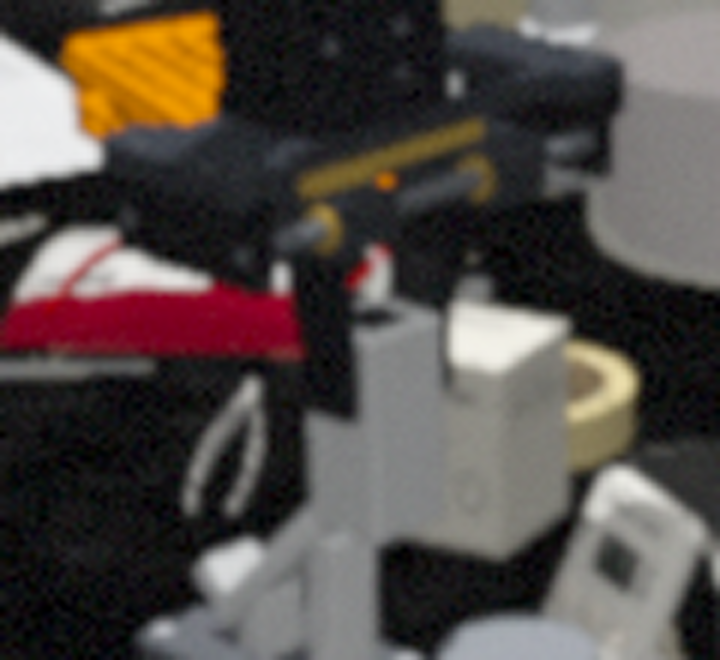

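```bash
python3 -m creep '[[[0,0,-1],0,0],[[0,0,-2],0,0],[[0,-15,-5],0,0],[[0,-30,-10],0,0],[[0,-35,-20],0,0],[[0,-20,-25],0,0],[[0,0,0],0,0]]' 30
python3 - <<'E'
from h import *
plan([.509,.1155,.23],None)
w=cam('wrist');crop(w,260,200,380,320,6,'w24.png')
E
```

```text
time: 20.85
position: [0.5212, 0.3076, 0.2341]
tool_rot: [-0.703, -0.075, 0.069, 0.704]
ft_force: [0.1, -0.1, -2.1]
grip_width: 0.0356
t 20.85 pos [0.5212 0.3076 0.2341] x [0.979  0.2038 0.0084] y [ 0.0082  0.0018 -1.    ] z [-0.2039  0.979   0.0001] grip 0.0356 F [ 0.0908 -0.0774 -2.1431] q6 0.14435076808467
d mm tool now [ -51.1451    3.61   -185.5386]  after turn [ -51.1451    3.61   -185.5386]
```

View pics/w24.png

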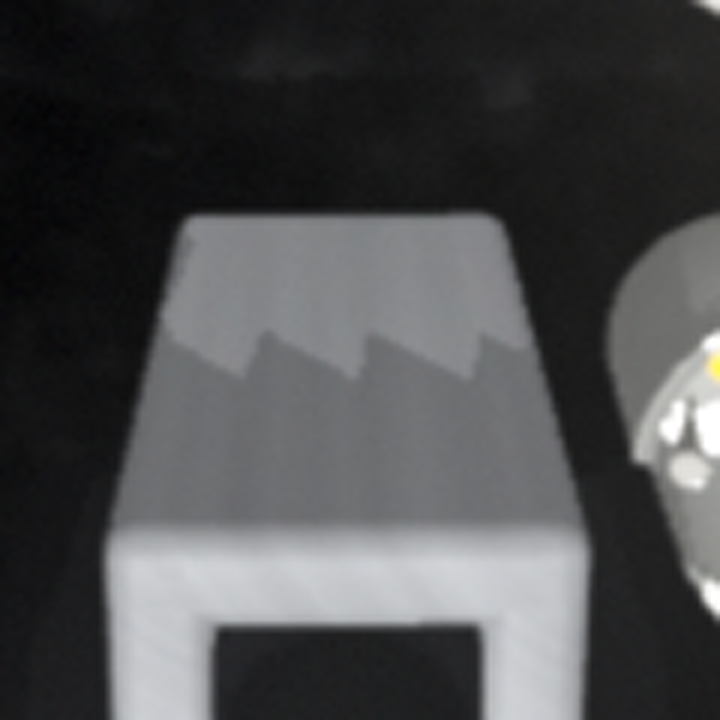

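```bash
python3 -m creep '[[[-8,0,-30],0,0],[[-11,0,-40],0,0],[[-11,0,-40],0,0],[[-11,0,-40],0,0],[[-8,0,-30],0,0],[[-2,0,-5],0,0],[[0,0,0],0,0],[[0,0,0],0,0]]' 30
python3 - <<'E'
from h import *
plan([.509,.1157,.21],None)
w=cam('wrist');crop(w,0,0,640,480,1.2,'w25.png')
s=cam('scene');crop(s,290,140,440,290,5,'s25.png')
E
```

```text
time: 21.7
position: [0.5062, 0.1188, 0.2291]
tool_rot: [-0.703, -0.073, 0.074, 0.704]
ft_force: [-0.5, 0.2, -1.7]
grip_width: 0.0361
t 21.7 pos [0.5062 0.1188 0.2291] x [ 0.9783  0.207  -0.0006] y [-0.0008  0.001  -1.    ] z [-0.207   0.9783  0.0011] grip 0.0361 F [-0.5338  0.2013 -1.6623] q6 -0.19421169830257629
d mm tool now [ 2.0666 19.1355 -3.6495]  after turn [ 2.0666 19.1355 -3.6495]
```

View pics/w25.png

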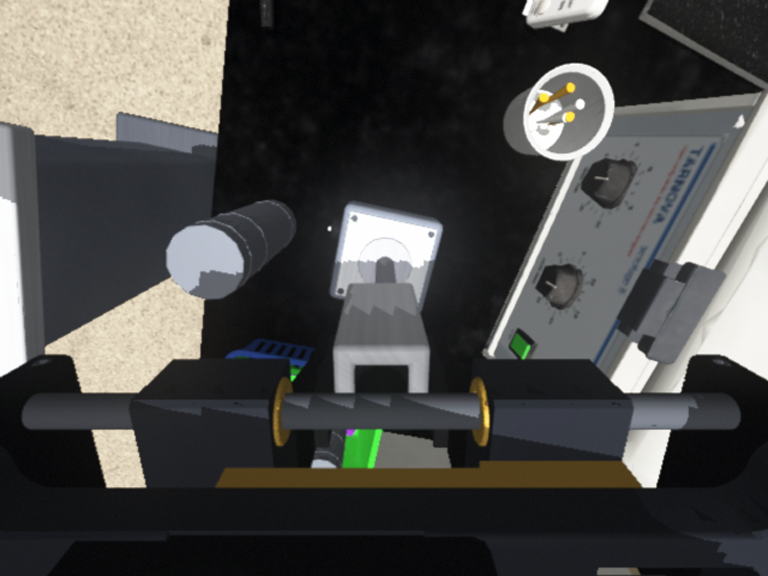

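View pics/s25.png

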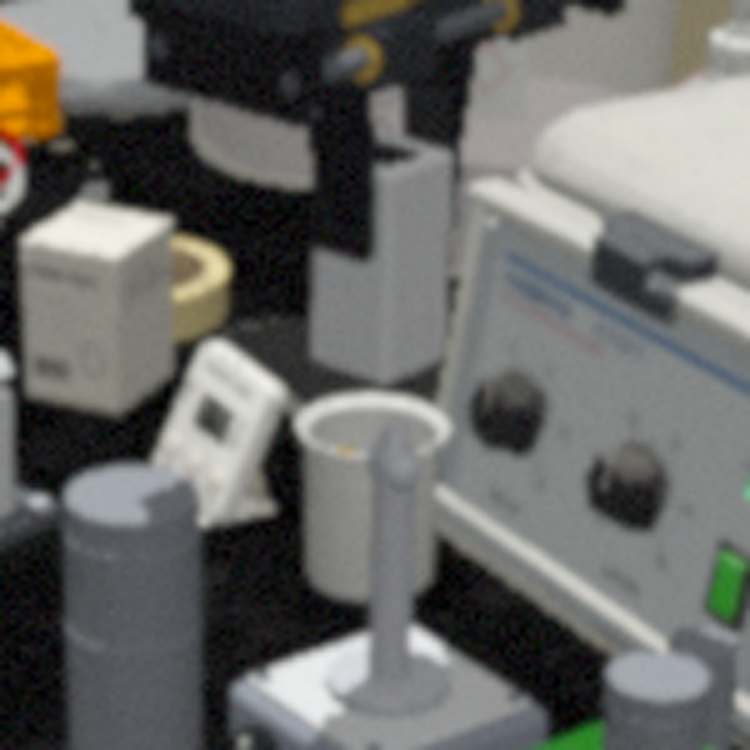

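Run:
```python
from h import *
s=cam('scene');w=cam('wrist')
o=robot.get_obs()['position']
print('tip pred',proj(s,[.509,.1157,.1555]),'obs 369.4 226')
print('sleeve bottom pred',proj(s,[o[0],o[1],o[2]-.053]),'obs 365.8 210')
print('axis at z.176',proj(s,[.509,.1157,.176]))
print('shoulder in wrist',np.array(proj(w,[.509,.1157,.051]))*1.2)
crop(w,250,150,390,260,5,'w26.png')
```

```text
tip pred (np.float64(367.6659034716972), np.float64(224.84387005822944)) obs 369.4 226
sleeve bottom pred (np.float64(365.74325732150527), np.float64(214.13465475717337)) obs 365.8 210
axis at z.176 (np.float64(367.95138772052366), np.float64(214.58246654186223))
shoulder in wrist [383.6933 265.1408]
```

View pics/w26.png

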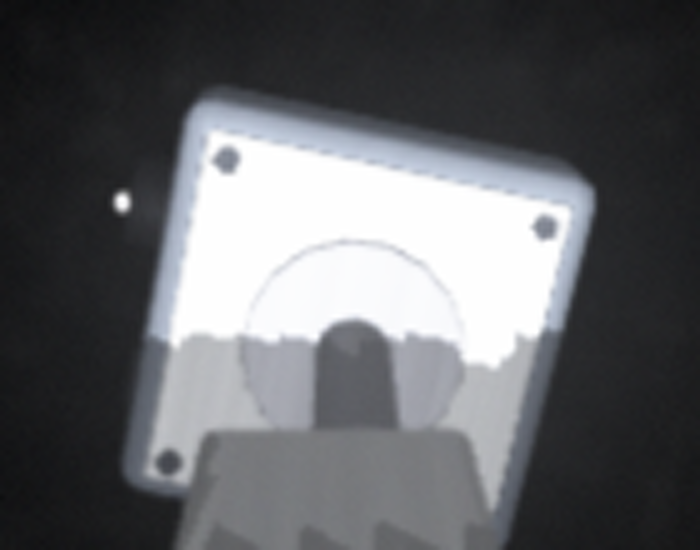

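```bash
python3 -m creep '[[[3.4,0,-3.3],0,0],[[0,10,0],0,0],[[0,10,0],0,0],[[0,6,0],0,0],[[0,0,0],0,0],[[0,0,0],0,0]]' 30
python3 - <<'E'
from h import *
plan([.509,.1157,.21],None)
w=cam('wrist');crop(w,250,150,390,260,5,'w27.png')
s=cam('scene');crop(s,320,160,420,260,7,'s27.png')
E
```

```text
time: 22.5
position: [0.5103, 0.1151, 0.2031]
tool_rot: [-0.703, -0.073, 0.074, 0.703]
ft_force: [0.2, 0.0, -0.6]
grip_width: 0.036
t 22.5 pos [0.5103 0.1151 0.2031] x [ 0.9785  0.2064 -0.0009] y [-0.0009  0.     -1.    ] z [-0.2064  0.9785  0.0002] grip 0.036 F [ 0.179   0.0286 -0.5897] q6 -0.19990177020131944
d mm tool now [-1.1356 -6.883   0.8635]  after turn [-1.1356 -6.883   0.8635]
```

View pics/w27.png

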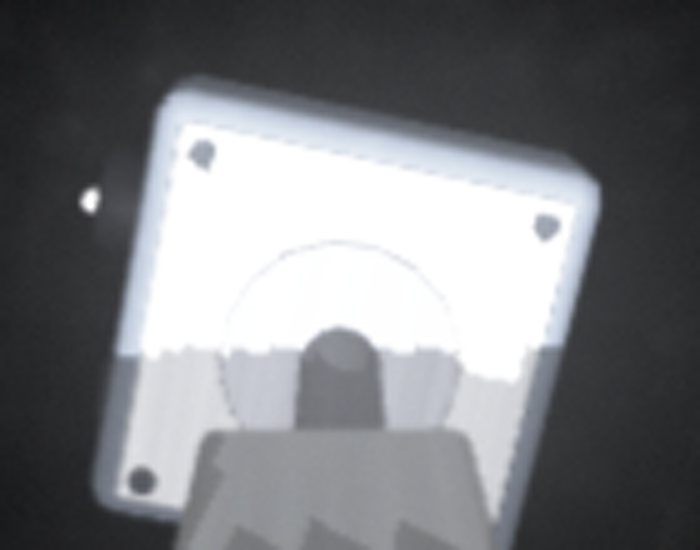

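View pics/s27.png

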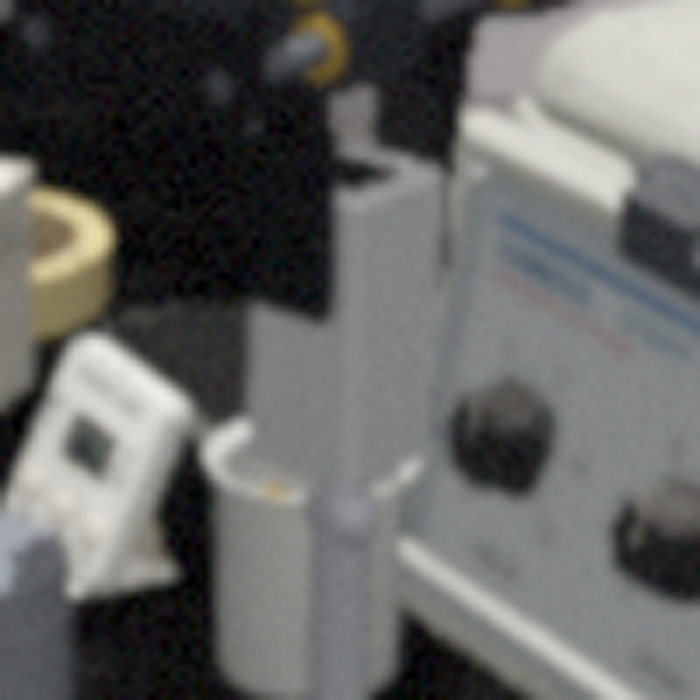

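```bash
python3 -m creep '[[[0,4,0],0,0],[[0,4,0],0,0],[[0,4,0],0,0],[[0,4,0],0,0]]' 40; python3 -m creep '[[[0,5,0],0,0],[[0,5,0],0,0],[[0,5,0],0,0],[[0,5,0],0,0]]' 40;  python3 - <<'E'
from h import *
plan([.509,.1157,.104],None)
w=cam('wrist');crop(w,250,150,390,300,4,'w28.png')
s=cam('scene');crop(s,320,160,420,260,7,'s28.png')
E
```

```text
time: 23.0
position: [0.5113, 0.1144, 0.1888]
tool_rot: [0.704, 0.074, -0.073, -0.703]
ft_force: [-2.7, -1.8, 9.6]
grip_width: 0.0356
time: 23.4
position: [0.5109, 0.1146, 0.1675]
tool_rot: [0.704, 0.074, -0.073, -0.703]
ft_force: [-0.2, -3.2, 3.0]
grip_width: 0.0356
t 23.4 pos [0.5109 0.1146 0.1675] x [0.9784 0.2068 0.0009] y [ 0.0011 -0.001  -1.    ] z [-0.2068  0.9784 -0.0012] grip 0.0356 F [-0.215  -3.229   2.9741] q6 -0.1999204602412023
d mm tool now [-1.7108 63.4962  1.5306]  after turn [-1.7108 63.4962  1.5306]
```

View pics/w28.png

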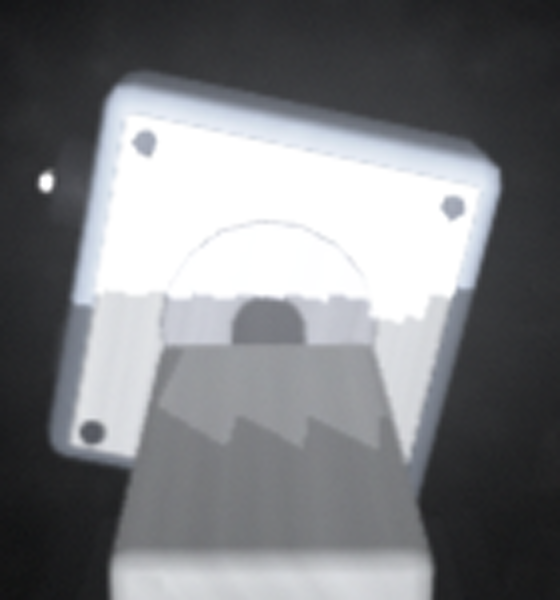

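View pics/s28.png

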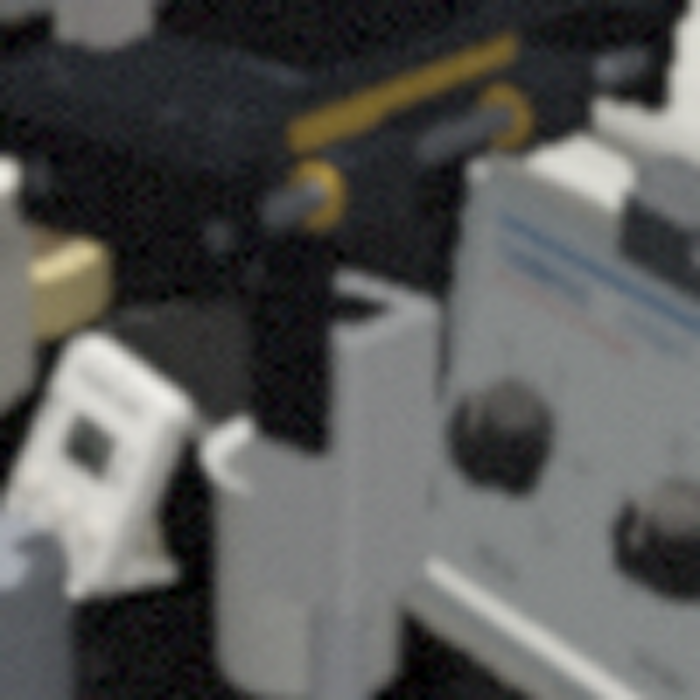

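```bash
python3 -m creep '[[[0,8,0],0,0],[[0,8,0],0,0],[[0,8,0],0,0],[[0,8,0],0,0],[[0,8,0],0,0],[[0,6,0],0,0]]' 40
python3 - <<'E'
from h import *
plan([.509,.1157,.104],None)
w=cam('wrist');crop(w,250,150,390,300,4,'w29.png')
E
```

```text
time: 24.1
position: [0.5106, 0.1148, 0.1213]
tool_rot: [0.703, 0.073, -0.073, -0.703]
ft_force: [-1.1, -4.6, 4.8]
grip_width: 0.0353
t 24.1 pos [0.5106 0.1148 0.1213] x [0.9784 0.2065 0.0001] y [ 0.0002 -0.0004 -1.    ] z [-0.2065  0.9784 -0.0004] grip 0.0353 F [-1.0907 -4.6305  4.8027] q6 -0.19995457991052218
d mm tool now [-1.3782 17.2511  1.1934]  after turn [-1.3782 17.2511  1.1934]
```

View pics/w29.png

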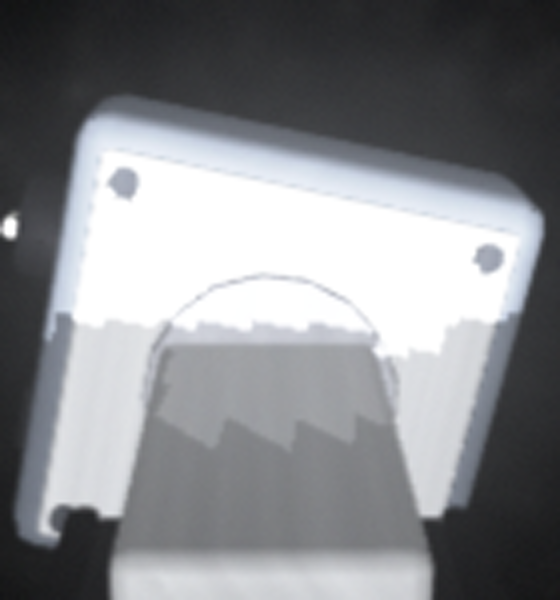

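```bash
python3 -m creep '[[[0,5,0],0,0],[[0,4,0],0,0],[[0,3,0],0,0]]' 40; python3 -m creep '[[[0,2,0],0,0],[[0,1,0],0,0],[[0,0,0],0,0]]'; python3 -m creep '[[[0,1,0],0,0],[[0,1,0],0,0],[[0,0,0],0,0]]'
```

```text
time: 24.45
position: [0.5104, 0.115, 0.1091]
tool_rot: [0.703, 0.073, -0.073, -0.703]
ft_force: [0.3, -5.2, -0.3]
grip_width: 0.0353
time: 24.75
position: [0.5101, 0.115, 0.1048]
tool_rot: [0.703, 0.073, -0.074, -0.703]
ft_force: [3.0, -6.1, -10.4]
grip_width: 0.0363
time: 25.05
position: [0.5098, 0.1147, 0.1031]
tool_rot: [0.703, 0.073, -0.074, -0.703]
ft_force: [1.3, -6.1, -7.4]
grip_width: 0.0358
```

```bash
python3 -m creep '[[[0,1,0],0,0],[[0,1,0],0,0],[[0,0,0],0,0]]' 40; python3 -m creep '[[[0,1,0],0,0],[[0,1,0],0,0],[[0,0,0],0,0]]';  python3 - <<'E'
from h import *
plan()
w=cam('wrist');crop(w,250,150,390,300,4,'w30.png')
s=cam('scene');crop(s,320,180,420,300,6,'s30.png')
E
```

```text
time: 25.35
position: [0.5102, 0.1153, 0.1019]
tool_rot: [-0.703, -0.073, 0.074, 0.703]
ft_force: [0.9, -2.7, -5.1]
grip_width: 0.0356
time: 25.65
position: [0.5105, 0.1155, 0.1006]
tool_rot: [-0.703, -0.073, 0.073, 0.703]
ft_force: [1.7, -1.7, -2.2]
grip_width: 0.0358
t 25.65 pos [0.5105 0.1155 0.1006] x [0.9785 0.2064 0.0003] y [ 0.0002  0.0005 -1.    ] z [-0.2064  0.9785  0.0004] grip 0.0358 F [ 1.7391 -1.6967 -2.1693] q6 -0.1999339572279743
```

View pics/w30.png

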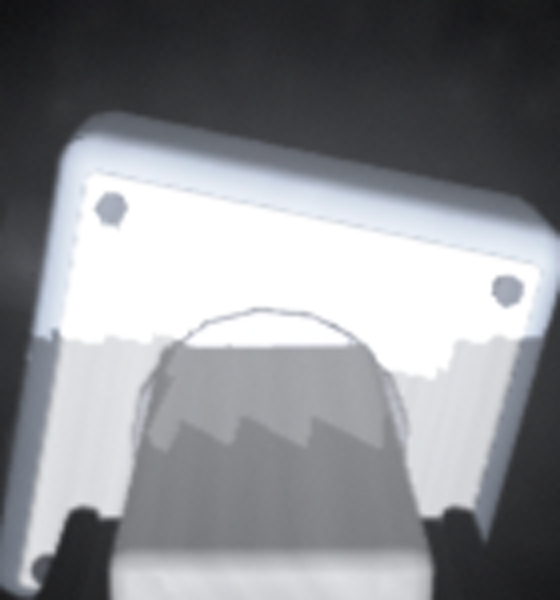

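View pics/s30.png

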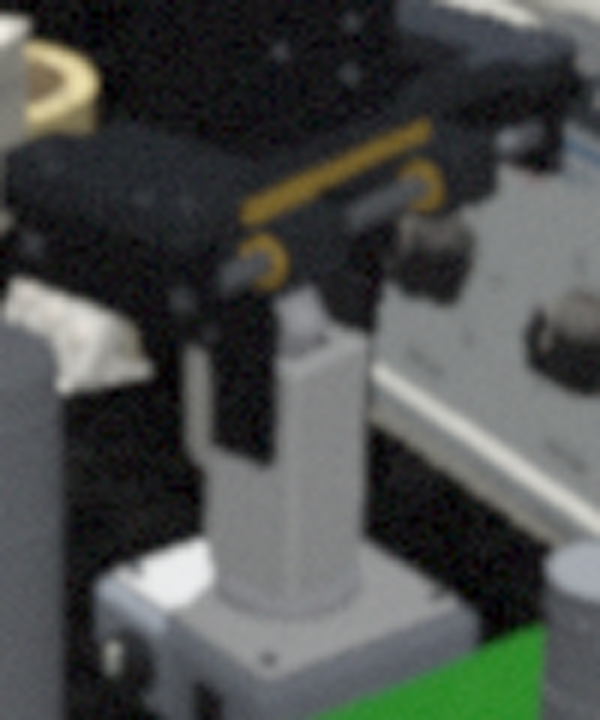

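```bash
python3 -m creep '[[[0,1,0],0,0],[[0,1,0],0,0],[[0,0,0],0,0]]' 40; python3 -m creep '[[[0,1,0],0,0],[[0,0,0],0,0]]'
```

```text
time: 26.05
position: [0.5104, 0.1154, 0.0998]
tool_rot: [-0.703, -0.074, 0.073, 0.703]
ft_force: [-1.3, -0.8, 6.6]
grip_width: 0.0354
time: 26.25
position: [0.5105, 0.1155, 0.0997]
tool_rot: [-0.703, -0.074, 0.073, 0.703]
ft_force: [-2.9, -1.0, 15.2]
grip_width: 0.0358
```

```bash
python3 -m creep '[[[0,-1.5,0],0,0],[[0,0,0],0,0.7],[[0,0,0],0,0.7],[[0,0,0],0,0.7],[[0,0,0],0,0.7],[[0,0,0],0,0.7],[[0,-10,0],0,0.7],[[0,-30,0],0,0.7]]'; python3 -m creep '[[[0,-40,0],0,0.7],[[0,-40,0],0,0.7],[[0,-20,0],0,0.7],[[0,0,40],0,0.7],[[0,0,0],0,0.7]]'
python3 - <<'E'
from h import *
plan()
s=cam('scene');crop(s,320,180,470,300,5,'s31.png')
w=cam('wrist');crop(w,0,0,640,480,1.2,'w31.png')
E
```

```text
time: 27.05
position: [0.5084, 0.115, 0.1377]
tool_rot: [-0.703, -0.071, 0.076, 0.704]
ft_force: [0.2, 0.1, 0.0]
grip_width: 0.061
time: 27.55
position: [0.5014, 0.1571, 0.2409]
tool_rot: [-0.703, -0.075, 0.074, 0.704]
ft_force: [-1.3, -0.8, -0.7]
grip_width: 0.0611
t 27.55 pos [0.5014 0.1571 0.2409] x [0.9779 0.209  0.0024] y [ 0.002   0.0021 -1.    ] z [-0.209   0.9779  0.0017] grip 0.0611 F [-1.322  -0.7907 -0.6653] q6 -0.12194748427457941
```

View pics/s31.png

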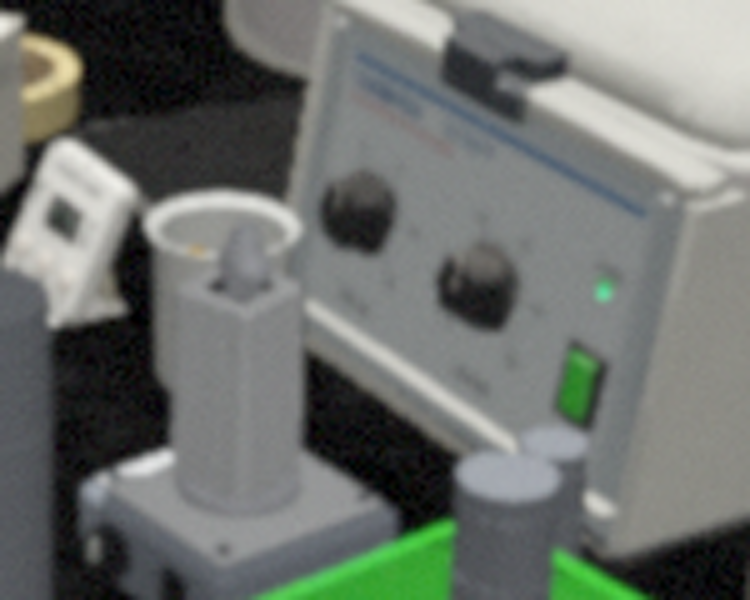

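View pics/w31.png

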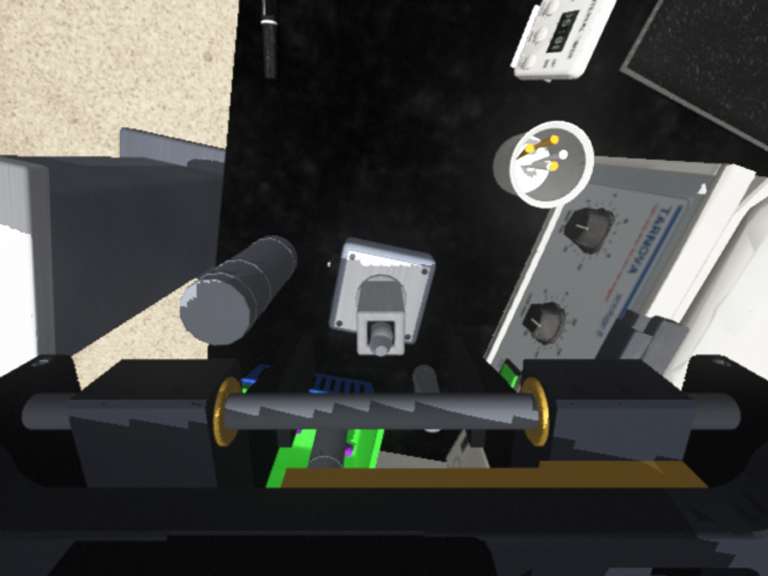

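Run:
```python
from h import *
s=cam('scene');w=cam('wrist')
x=np.array([.9785,.2065,0])*.018;z=np.array([-.2065,.9785,0])*.018
c=np.array([.509,.1157,0])
for zz in (.131,.136):
  for nm,a,b in [('front',-1,-1),('right',1,-1),('left',-1,1)]:
    q=c+a*x+b*z+[0,0,zz];u=proj(s,q);v=proj(w,q);print(zz,nm,round((u[0]-320)*5),round((u[1]-180)*5),np.round(np.array(v)*1.2))
print('tip',[round(float(k)) for k in ((proj(s,c+[0,0,.1555])[0]-320)*5,(proj(s,c+[0,0,.1555])[1]-180)*5)],np.array(proj(w,c+[0,0,.1555]))*1.2)
crop(w,280,220,360,310,8,'w32.png');print(robot.get_obs()['time'])
t=cam('top');crop(t,180,160,480,330,2.6,'t32.png')
```

```text
0.131 front 243 315 [356. 357.]
0.131 right 305 283 [404. 357.]
0.131 left 168 286 [355. 312.]
0.136 front 244 303 [356. 360.]
0.136 right 306 271 [404. 360.]
0.136 left 168 274 [355. 315.]
tip [238, 224] [380.1925 349.9499]
27.75
```

View pics/w32.png

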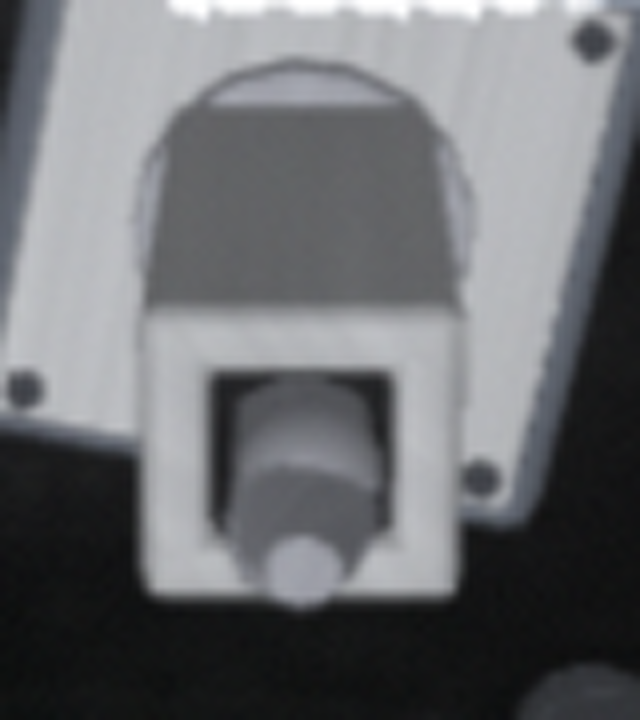

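View pics/t32.png

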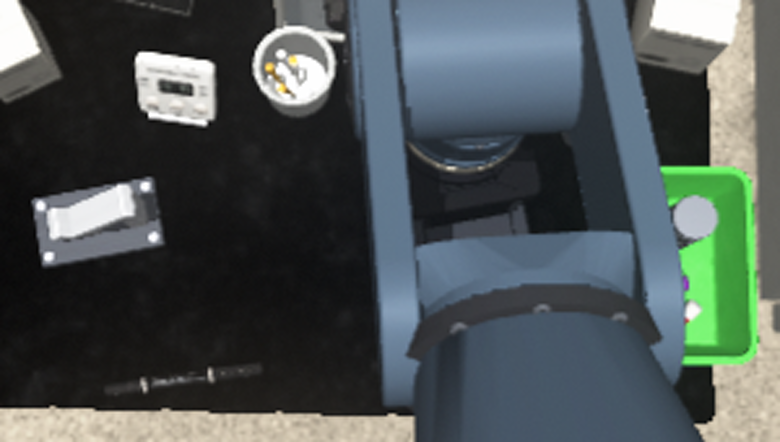

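The sleeve's top front corner sits at (245,315) in the scene crop. I predicted (243,315) for a fully seated sleeve. The timer, beaker and pen look unmoved, so I'm handing in.

Run:
```python
from rig import robot
print(robot.hand_in()); print(robot.get_obs()['time'])
```

```text
the job is handed in; nothing more can be done
None
the job is handed in; nothing more can be done
```

The job is handed in at about 28 s of the 59 s allowed: the sleeve is on the spindle and the cap is in the basket. The hand-in gave no verdict.

**What I did:**
1. **Cap:** I lifted it off the spindle and stood it upright in the basket.
2. **Parking:** I gripped the sleeve lightly and lowered it onto the rest, where the ramp tilted it to about 45°, then let go.
3. **Regrasp:** I took the sleeve again by its upper end. Hanging in a 3 N grip, it stayed tilted by about 0.28 rad. I nudged its lower end against the top end of the rest's ramp until it measured within about 0.01 rad of upright.
4. **Spindle:** I slid it over the balls with about 10 N at the ball position. Near the seat a downward pull of about 10 N came from the balls snapping out above it. I pressed it onto the shoulder with about 15 N, released and backed away.

**Last checks:**
- **Sleeve:** its top corner matched the prediction for fully seated to within 1 pixel in the scene view, and it sits centred on the shoulder with the spindle standing out of it.
- **Cap:** it is still upright in the basket.
- **Bystanders:** the timer, beaker and pen look unmoved in the last overhead picture. The cartons, only partly in view there, also look unmoved.
- **Not confirmed:** I could not read the ball positions, so their clicking out is judged from the force change and the seat height only.
- **Disagreement:** the spindle position from the overhead camera and from the wrist camera differed by 1–2 mm. I used a value in between.

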